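# Open the square jar one-handed in the jar rack

## Task

Stand the tall square jar, cap still on, in the empty square well of the wooden rack, so that the rack stops it from turning, then unscrew its tight cap until the thread lets go. Finish while still holding the cap level just above the jar's mouth, about a finger's breadth clear of it, with the jar still fully down in the well. Leave everything else on the counter where it is.

Things in the scene. Friction and masses are not known exactly. Their poses are not given: they have to be found in the camera images.
- jar: Tall square amber-glass jar, about 300 g, with cap 106 mm tall. Body 46 mm square (sides along its own x, y) up to 72 mm height; stepped foot for easy entry (41 mm square for the lowest 4 mm, 44 mm for the next 4). Round neck 34 mm across above. Origin: centre of the underside; z up. Stands upright on the counter; may have swapped places with the round jar. Unbraced it spins along with its cap.
- mouth (a point): Centre of the square jar's mouth, 92 mm above its underside. Its neck has a coarse three-lug twist-off thread: turned anticlockwise seen from above, the cap rises 1.3 mm, is free after 58 degrees relative to the jar and meets a stop at 85 to 91; between these it lifts straight off (best about 72). Lifted sooner, it brings the jar along.
- cap: Round ribbed aluminium screw cap of the square jar, 57 mm across, 28 mm high, 60 g; grip it from above at any yaw. Origin: centre of its lower rim, 78 mm above the jar's underside (6 mm above the square shoulder) while screwed on; top 28 mm above the origin; z up. Tight: takes 0.3 to 0.6 N m to start turning. While screwed on it can carry the jar.
- rack: Wooden jar rack fixed to the counter, 100 mm (its x) by 190 mm (its y) by 45 mm high, with two 50 mm square wells side by side along its y, sides parallel to the rack's, 30 mm deep (floor 15 mm above the counter). The well at y = -45 mm is empty; the one at y = +45 mm holds the squat vial. Origin: centre of its underside; z up.
- well (a point): Centre of the floor of the empty well, 15 mm above the counter; axes as the rack's. The well's mouth is 30 mm above it. The square jar has 2 mm play on each side in it and turns about 5 degrees either way before it is braced; it fits in any of four quarter turns.
- roundjar: Bystander: round amber-glass jar 60 mm across and 96 mm tall, with a 56 mm aluminium cap like the square jar's. Origin: centre of its underside.
- squat: Bystander: squat amber vial 42 mm square and 49 mm tall, standing in the other well of the rack (its top is 64 mm above the counter). Origin: centre of its underside.
- sugarbowl: Bystander: black ceramic sugar bowl with lid, 100 mm across, 104 mm tall. Origin: centre of its underside.
- piedish: Bystander: glass pie dish 208 mm across, 40 mm high. Origin: centre of its underside.
- reamer: Bystander: yellow plastic citrus reamer, 84 mm across with a small tab, 47 mm high. Origin: centre of its underside.
- fork0: Bystander: steel fork, 190 mm long, 24 mm wide, 4 mm thick, lying flat between the robot and the jars. Origin: under the middle of it.
- fork1: Bystander: a second fork just like it, lying flat to the left of the rack. Origin: under the middle of it.
Things that resemble listed ones, but are neither listed nor needed, are in the scene too. What is shaped like the cap but turquoise is not meant. Several things have the shape of the rack; the one meant has the colours described above.

How it is judged:
By the outcome, as a careful person would: the job done as asked, in the order asked, and still so for the second after the job is handed in, while the arm keeps its last pose, push and grip.
It also fails if it takes over 45 s, if anything falls off the work surface, if the arm or the gripper's body presses on something with over 40 N, if the wrist force passes 120 N, or if a joint passes its speed limit or range.

## Robot

A 6-joint arm with a two-finger parallel gripper is mounted at the origin on the work surface. World frame = base frame: x ahead of the robot, y to its left, z up, the work surface at z = 0. Lengths are in m, angles in rad, forces in N, time in s.
With the tool pointing down it reaches from about 0.275 to 0.875 m from the base axis. Payload 12.5 kg.
Tool frame: the origin (TCP) lies at the very end of the fingers, on their centre line; the grasp point (between the pads) lies 19 mm behind it; x points along the fingers, y is the direction in which the jaws open and shut, and the axes are right-handed (so a half turn about x gives the same grasp; the last joint's range is limited). The gripper opens to 85 mm and grips with 20 to 120 N. Pads are 22 mm wide; open, the fingers measure 114 mm over their backs; the gripper's body (76 mm by 85 mm) begins 54 mm behind the grasp point. The pads swing forward as they close: fully open they stand 13 mm farther back than shut.
Start: joints at [1.219, 0.351, 1.652, -0, 1.139, -0.085], TCP at [0.145, 0.531, 0.208] pointing down, gripper open.
Joint ranges: [-2.75, 2.75], [-0.79, 2.1], [0.01, 2.65], [-1.57, 4.71], [0.07, 3.14], [-2.87, 2.87]. Speed limits (rad/s): [2.22, 2.22, 2.79, 3.14, 3.14, 3.14].

## Interface

Orientations are given as a unit quaternion [x, y, z, w].
In Python, from cell import get_state, read_camera, job_done gives the robot as it stands.
- The arm moves only by the tool send_rows, never from a script. Its argument "series" is a list of rows, each an object of numbers: "fingers": the gripper's target within -1 to 1 (fully open at 1, half-way at 0, shut at -1); "tx", "ty", "tz": the shift along the tool's x, y, z in mm; "wx", "wy", "wz": the turn, a rotation vector about the tool's x, y, z in rad. In form: [{"fingers": .., "tx": .., "ty": .., "tz": .., "wx": .., "wy": .., "wz": ..}, ...]. A call has 1 to 20 rows; each row shifts and turns the commanded pose from where the row before left it, along the tool's axes as they then stand; what a row does not reach is not made up. A row lasts 1/10 s, in which the tool goes at most 50 mm and 8.59 degrees, less where a joint would pass 70% of its speed; a pose out of reach is approached as far as the arm can. A call is refused whole if a number of a shift passes 50 or a number of a turn 0.15, either way. A call with a gripper value outside its range is refused whole. The fingers move at their own pace and stop on an object; "grip_force" is the grip in N (left out, the last holds). Time passes only in rows, so rows that do not move let the fingers close. It gives the time, the measured TCP pose, the force and the opening at its end, in the units of the state.
- get_state(): the state, without advancing time (a new reading comes with each control period).
- read_camera(name): name is "side" or "top" or "wrist"; returns a dict with "image" (480x640x3 uint8, blue, green, red), "intrinsics" (3x3 intrinsics, pixels), "D" ([k1, k2, p1, p2, k3] as OpenCV has them; the pictures are not rectified), "camera_from_world" (4x4, takes a point from world to camera coordinates). Camera axes: x right, y up, looking along -z (the intrinsics and any distortion apply to the point x, -y, -z); pixel columns grow to the right and rows downward; lengths in m; the calibration is good to about 2 mm. A picture is of the moment at which its call begins. There is no depth.
- job_done(): hands the job in, once; it reports no verdict.
The state is a dict: "clock": time; "joints": joint angles; "joint_vel": joint speeds; "joint_efforts": joint torques, N m; "tcp_pos": TCP position; "orientation": TCP orientation; "ft_force": force on the tool from outside, world axes, zero at the start; "torque": the same for the moment, N m; "finger_gap": opening from 0.0 (shut) to 1.0 (fully open).
Only numpy, scipy, OpenCV 4.12 (cv2) and the standard library are available. Lean on these libraries where they do the work, as an engineer would, in place of code of your own. Each camera call takes 0.05 s, during which the arm holds its last target.

## Working session

There is one attempt and no reset: what is moved stays moved. The work goes in short steps, Python scripts to look and compute and a tool call to move; the robot and the scene stay as the last step left them, time stands still between calls to the robot, and variables do not carry over. Pictures are saved under pics/ and viewed, and the job is handed in when it is done.

Besides the shell and the picture viewer there is one more tool, called after "Emit:" by a JSON object that holds its "method" and its "body", one argument or row to a line. send_rows: Moves the arm, as the interface text tells. Its arguments: {"type":"object","properties":{"series":{"type":"array"},"grip_force":{"type":"number"}},"required":["series"]}

```bash
mkdir -p pics; ls; cat > h.py <<'E'
import numpy as np, cv2, pickle
from cell import get_state, read_camera, job_done
def snap(n,tag):
    r=read_camera(n); pickle.dump(r,open(f'pics/{tag}.pkl','wb')); cv2.imwrite(f'pics/{tag}.png',r['image']); return r
def load(tag): return pickle.load(open(f'pics/{tag}.pkl','rb'))
def ray(r,uv):
    K=np.array(r['intrinsics'],float);D=np.array(r['D'],float);T=np.array(r['camera_from_world'],float)
    p=cv2.undistortPoints(np.array(uv,float).reshape(-1,1,2),K,D).reshape(-1,2)
    d=np.c_[p[:,0],-p[:,1],-np.ones(len(p))]
    R=T[:3,:3]; return -R.T@T[:3,3], d@R
def onplane(r,uv,z):
    c,d=ray(r,uv); return c+d*((z-c[2])/d[:,2])[:,None]
def proj(r,P):
    K=np.array(r['intrinsics'],float);D=np.array(r['D'],float);T=np.array(r['camera_from_world'],float)
    q=np.atleast_2d(P)@T[:3,:3].T+T[:3,3]; q=q*[1,-1,-1]
    return cv2.projectPoints(q,np.zeros(3),np.zeros(3),K,D)[0].reshape(-1,2)
E
python3 - <<'E'
from h import *
for n in ['top','side','wrist']:
    r=snap(n,n+'0'); c,_=ray(r,[320,240]); print(n,c,np.round(r['D'],3))
print(get_state())
E
```

```text
pics
top [0.29322897 0.03651289 1.21160184] [-0.089  0.     0.     0.     0.   ]
side [ 0.49149498 -0.67333442  0.75609055] [-0.029  0.     0.     0.     0.   ]
wrist [0.06395905 0.55157485 0.37317437] [0.01 0.   0.   0.   0.  ]
{'clock': 0.15, 'joints': array([ 1.21938838e+00,  3.51116069e-01,  1.65223509e+00, -2.66811609e-05,
        1.13913053e+00, -8.46105603e-02]), 'joint_vel': array([ 0.00027009, -0.00078356, -0.00217838, -0.00101383,  0.00100571,
        0.00250877]), 'joint_efforts': array([ 5.85480630e-04, -5.06245136e+01, -2.91499740e+01, -6.77059757e-05,
        3.44527129e-03,  1.23845962e-05]), 'tcp_pos': array([0.14490001, 0.53029463, 0.2076961 ]), 'orientation': array([ 0.09373495,  0.70088462, -0.09435242,  0.70076538]), 'ft_force': array([ 0.29300085,  0.04471156, -0.44002854]), 'torque': array([ 0.05081176, -0.00900815, -0.02631543]), 'finger_gap': 1.0049277131430276}
```

View pics/top0.png

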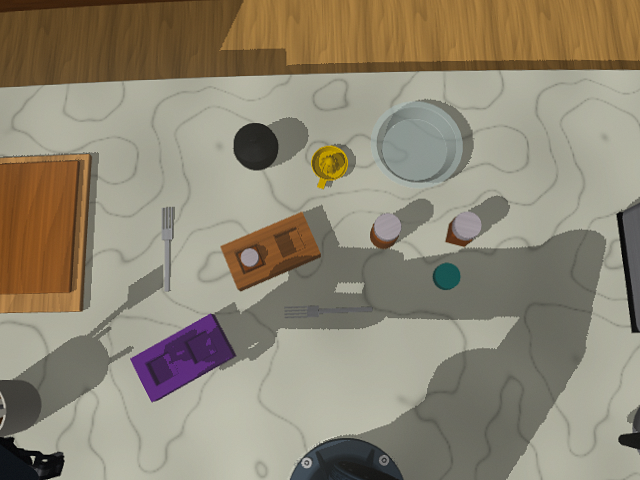

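View pics/side0.png

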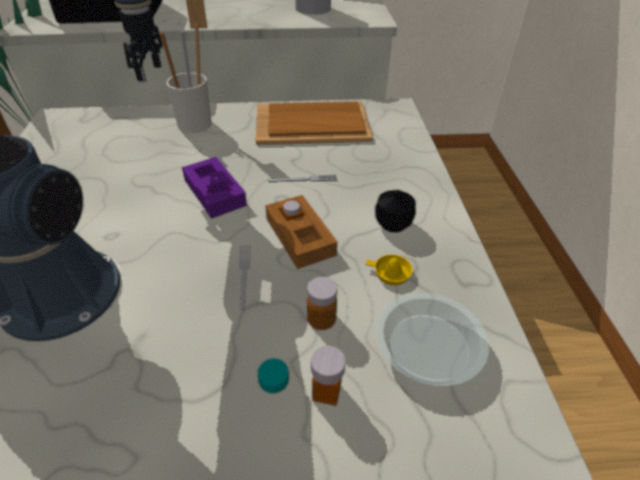

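View pics/wrist0.png

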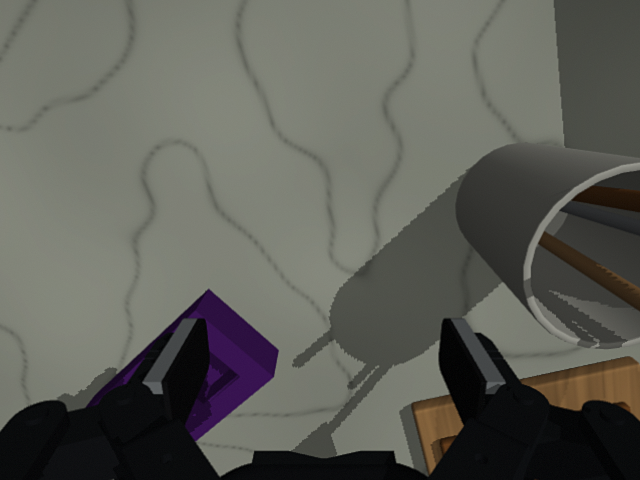

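```bash
python3 - <<'E'
from h import *
t=load('top0')['image'];s=load('side0')['image']
a=cv2.resize(t[195:300,210:500],None,fx=2.7,fy=2.7,interpolation=cv2.INTER_CUBIC)
b=cv2.resize(s[180:415,255:360],None,fx=1.3,fy=1.3)
cv2.imwrite('pics/c1.png',a)
b=cv2.resize(s[270:415,255:400],None,fx=4,fy=4,interpolation=cv2.INTER_CUBIC); cv2.imwrite('pics/c2.png',b)
E
```

```text
(no output)
```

View pics/c1.png

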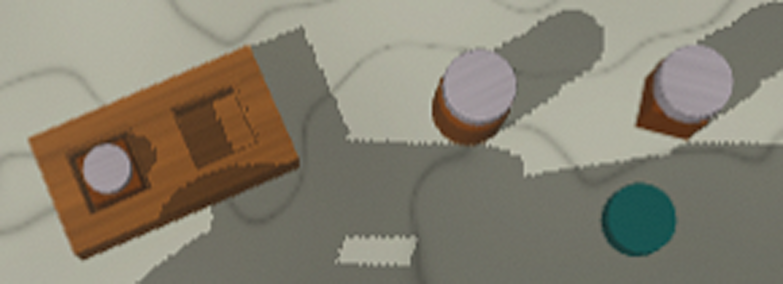

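View pics/c2.png

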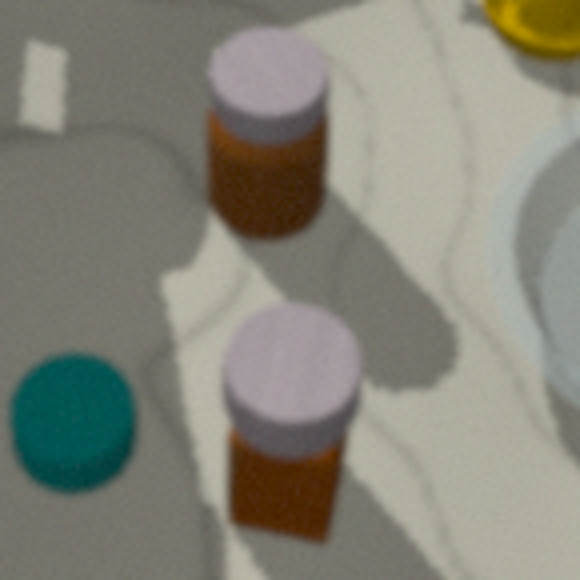

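```bash
python3 - <<'E'
from h import *
def mask(img,x0,y0,x1,y1,f):
    m=np.zeros(img.shape[:2],np.uint8); m[y0:y1,x0:x1]=f(img[y0:y1,x0:x1].astype(int)).astype(np.uint8)*255
    return m
r=load('top0');im=r['image']
print(im[225,465],im[225,480],im[240,458],im[240,280],im[225,290],im[243,455])
# cap: purple-ish gray  b>g
f=lambda a:(a[...,0]-a[...,1]>8)&(a[...,2]>110)
for nm,tag,box,zs in [('top','top0',(440,200,495,250),.106),('side','side0',(300,340,350,390),.106)]:
    rr=load(tag); m=mask(rr['image'],*box,f)
    cs=max(cv2.findContours(m,0,1)[0],key=cv2.contourArea)
    e=cv2.fitEllipse(cs); print(nm,e,cv2.boundingRect(cs),onplane(rr,e[0],zs))
# jar amber in top
g=lambda a:(a[...,2]-a[...,0]>50)
m=mask(im,435,200,495,260,g); cs=max(cv2.findContours(m,0,1)[0],key=cv2.contourArea)
h=cv2.convexHull(cs); ap=cv2.approxPolyDP(h,1.2,True).reshape(-1,2);print('jar',ap.tolist(),onplane(r,ap,0).round(4).tolist())
rs=load('side0'); m=mask(rs['image'],290,340,360,415,g); cs=max(cv2.findContours(m,0,1)[0],key=cv2.contourArea)
ap=cv2.approxPolyDP(cv2.convexHull(cs),1.2,True).reshape(-1,2);print('jar side',ap.tolist(),onplane(rs,ap,0).round(4).tolist())
# rack
m=mask(im,210,195,335,300,lambda a:(a[...,2]-a[...,0]>30)); cs=max(cv2.findContours(m,0,1)[0],key=cv2.contourArea)
h=cv2.convexHull(cs);ap=cv2.approxPolyDP(h,2.5,True).reshape(-1,2);print('rack',ap.tolist(),onplane(r,ap,.045).round(4).tolist())
a=cv2.resize(im[205:297,215:330],None,fx=6.9,fy=6.4,interpolation=cv2.INTER_CUBIC)
a=im[205:297,215:330]; a=np.clip(a.astype(float)*1.5,0,255).astype(np.uint8)
cv2.imwrite('pics/c3.png',cv2.resize(a,None,fx=6,fy=6,interpolation=cv2.INTER_NEAREST))
a=im[200:260,435:500];cv2.imwrite('pics/c4.png',cv2.resize(a,None,fx=8,fy=8,interpolation=cv2.INTER_NEAREST))
E
```

```text
[155 150 158] [155 150 159] [22 48 89] [35 59 89] [ 43  83 130] [17 42 83]Traceback (most recent call last):
  File "<stdin>", line 12, in <module>
cv2.error: OpenCV(4.12.0) /io/opencv/modules/imgproc/src/shapedescr.cpp:361: error: (-201:Incorrect size of input array) There should be at least 5 points to fit the ellipse in function 'fitEllipseNoDirect'
```

```bash
cat > m.py <<'E'
from h import *
def mask(img,x0,y0,x1,y1,f):
    m=np.zeros(img.shape[:2],np.uint8); m[y0:y1,x0:x1]=f(img[y0:y1,x0:x1].astype(int)).astype(np.uint8)*255
    return m
big=lambda m:max(cv2.findContours(m,0,1)[0],key=cv2.contourArea)
f=lambda a:(a[...,0]-a[...,1]>1)&(a[...,2]>110)
g=lambda a:(a[...,2]-a[...,0]>40)
E
python3 - <<'E'
from m import *
r=load('top0');im=r['image'];rs=load('side0')
for nm,rr,box,zs in [('top',r,(440,200,495,250),.106),('side',rs,(300,340,350,390),.106)]:
    m=mask(rr['image'],*box,f);m=cv2.morphologyEx(m,2,np.ones((3,3)))
    cs=big(m)
    e=cv2.fitEllipse(cs); print(nm,e,cv2.boundingRect(cs),onplane(rr,e[0],zs))
m=mask(im,435,200,495,260,g); cs=big(m)
h=cv2.convexHull(cs); ap=cv2.approxPolyDP(h,1.2,True).reshape(-1,2);print('jar',ap.tolist(),onplane(r,ap,0).round(4).tolist())
m=mask(rs['image'],290,340,360,415,g); cs=big(m)
ap=cv2.approxPolyDP(cv2.convexHull(cs),1.2,True).reshape(-1,2);print('jar side',ap.tolist(),onplane(rs,ap,0).round(4).tolist())
m=mask(im,210,195,335,300,lambda a:(a[...,2]-a[...,0]>30)); cs=big(m)
h=cv2.convexHull(cs);ap=cv2.approxPolyDP(h,2.5,True).reshape(-1,2);print('rack',ap.tolist(),onplane(r,ap,.045).round(4).tolist())
a=im[205:297,215:330]; a=np.clip(a.astype(float)*1.5,0,255).astype(np.uint8)
cv2.imwrite('pics/c3.png',cv2.resize(a,None,fx=6,fy=6,interpolation=cv2.INTER_NEAREST))
a=im[200:260,435:500];cv2.imwrite('pics/c4.png',cv2.resize(a,None,fx=8,fy=8,interpolation=cv2.INTER_NEAREST))
a=rs['image'][335:415,290:370];cv2.imwrite('pics/c5.png',cv2.resize(a,None,fx=7,fy=7,interpolation=cv2.INTER_NEAREST))
E
```

```text
top ((466.5932922363281, 225.40829467773438), (25.998044967651367, 27.96943473815918), 51.17873001098633) (453, 212, 28, 28) [[ 0.54173258 -0.26154342  0.106     ]]
side ((327.7623291015625, 361.223388671875), (28.154203414916992, 32.98774719238281), 84.0734634399414) (312, 347, 33, 29) [[ 0.54509323 -0.26885953  0.106     ]]
jar [[471, 240], [464, 246], [446, 241], [449, 224], [452, 221]] [[0.5321, -0.2972, 0.0], [0.519, -0.2804, 0.0], [0.5316, -0.2411, 0.0], [0.57, -0.2507, 0.0], [0.5766, -0.258, 0.0]]
jar side [[312, 378], [339, 382], [335, 404], [313, 399]] [[0.5223, -0.2357, 0.0], [0.5702, -0.2469, 0.0], [0.5587, -0.2883, 0.0], [0.5213, -0.2765, 0.0]]
rack [[302, 211], [320, 256], [239, 290], [220, 246]] [[0.5979, 0.0745, 0.045], [0.4987, 0.0387, 0.045], [0.4317, 0.2101, 0.045], [0.5267, 0.2505, 0.045]]
```

View pics/c3.png

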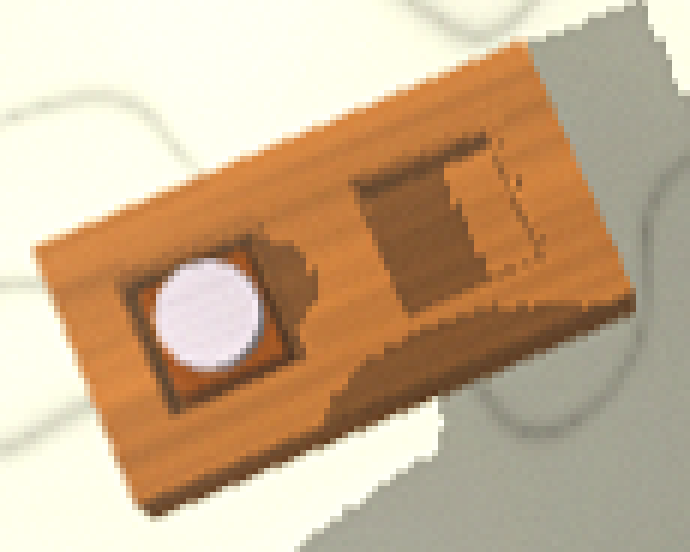

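View pics/c4.png

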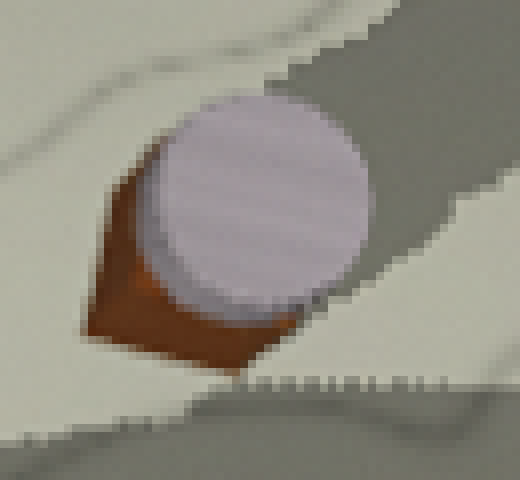

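View pics/c5.png

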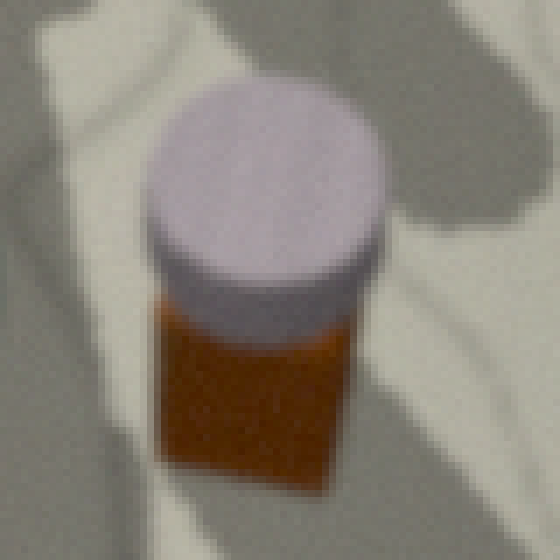

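```bash
python3 - <<'E'
from m import *
from scipy.spatial.transform import Rotation as R
s=get_state();M=R.from_quat(s['orientation']).as_matrix();print(M.round(3))
r=load('top0');rs=load('side0');w=load('wrist0')
c,_=ray(w,[320,240]);print('cam in tool',M.T@(c-s['tcp_pos']), 'view dir in tool', M.T@ray(w,[[320,240]])[1][0])
print(onplane(r,[[468.4,225.2]],.106),onplane(rs,[[328.1,360.5]],.106))
# triangulate
c1,d1=ray(r,[[468.4,225.2]]);c2,d2=ray(rs,[[328.1,360.5]])
A=np.c_[d1[0],-d2[0]];t=np.linalg.lstsq(A,c2-c1,rcond=None)[0];print(c1+d1[0]*t[0],c2+d2[0]*t[1])
E
```

```text
[[-0.     0.264  0.965]
 [-0.001  0.965 -0.264]
 [-1.    -0.001 -0.   ]]
cam in tool [-0.16547322 -0.00095822 -0.08369612] view dir in tool [ 0.94418996 -0.00815942  0.329463  ]
[[ 0.54205636 -0.26530275  0.106     ]] [[ 0.54575267 -0.26757187  0.106     ]]
[ 0.54284042 -0.26625377  0.10251625] [ 0.54599551 -0.2657558   0.10309039]
```

```bash
cat >> h.py <<'E'
from scipy.spatial.transform import Rotation as Ro
def togo(P):
    s=get_state();M=Ro.from_quat(s['orientation']).as_matrix();d=M.T@(np.array(P)-s['tcp_pos'])*1000
    y=np.degrees(np.arctan2(M[1,1],M[0,1])); 
    print('t',round(s['clock'],2),'tcp',s['tcp_pos'].round(4),'yaw',round(y,2),'downerr',M[:,0].round(4),'delta mm',d.round(2),'q',s['joints'].round(3),'gap',round(s['finger_gap'],3),'F',s['ft_force'].round(2),'T',s['torque'].round(3))
E
python3 - <<'E'
from h import *
w=load('wrist0');s=get_state()
well=np.array([.533,.102,.045])
for P in ([.533,.102,.22],[.48,.06,.22],[.5,.11,.22],[.45,.12,.22],[.45,.13,.25],[.5,.11,.26]):
    print(P,proj(w,well-np.array(P)+s['tcp_pos']).round(0))
togo([.5,.11,.25])
E
```

```text
[0.533, 0.102, 0.22] [[325. 201.]]
[0.48, 0.06, 0.22] [[386. 245.]]
[0.5, 0.11, 0.22] [[326. 239.]]
[0.45, 0.12, 0.22] [[329. 291.]]
[0.45, 0.13, 0.25] [[319. 280.]]
[0.5, 0.11, 0.26] [[326. 225.]]
t 0.15 tcp [0.1449 0.5303 0.2077] yaw 74.71 downerr [-3.e-04 -8.e-04 -1.e+00] delta mm [ -42.05 -311.85  453.34] q [ 1.219  0.351  1.652 -0.     1.139 -0.085] gap 1.005 F [ 0.29  0.04 -0.44] T [ 0.051 -0.009 -0.026]
```

Emit:
{"method": "send_rows", "body": {
  "series": [
    {"fingers":1,"tx":-1,"ty":-12,"tz":19},
    {"fingers":1,"tx":-1,"ty":-24,"tz":37.5},
    {"fingers":1,"tx":-1,"ty":-24,"tz":37.5},
    {"fingers":1,"tx":-1,"ty":-24,"tz":37.5},
    {"fingers":1,"tx":-1,"ty":-24,"tz":37.5},
    {"fingers":1,"tx":-1,"ty":-24,"tz":37.5},
    {"fingers":1,"tx":-1,"ty":-24,"tz":37.5},
    {"fingers":1,"tx":-1,"ty":-24,"tz":37.5},
    {"fingers":1,"tx":-1,"ty":-24,"tz":37.5},
    {"fingers":1,"tx":-1,"ty":-24,"tz":37.5},
    {"fingers":1,"tx":-1,"ty":-24,"tz":37.5},
    {"fingers":1,"tx":-1,"ty":-24,"tz":37.5},
    {"fingers":1,"tx":-1,"ty":-24,"tz":37.5},
    {"fingers":1,"tx":0,"ty":-12,"tz":18.5},
    {"fingers":1},
    {"fingers":1},
    {"fingers":1}
  ]
}}

```text
invalid input
```

```bash
python3 - <<'E'
from h import *
snap('wrist','w1');togo([.544,-.2665,.15])
E
```

```text
t 0.2 tcp [0.1449 0.5304 0.2078] yaw 74.72 downerr [-3.e-04 -6.e-04 -1.e+00] delta mm [  58.18 -663.42  595.05] q [ 1.219  0.351  1.652  0.     1.139 -0.085] gap 1.003 F [ 0.13 -0.31  0.09] T [ 0.03   0.068 -0.025]
```

View pics/w1.png

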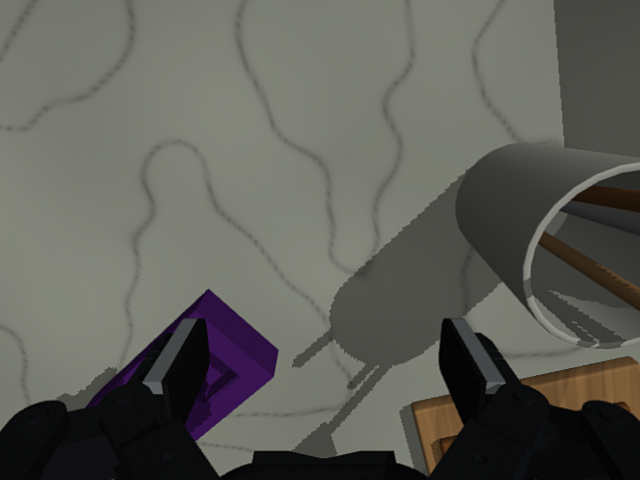

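Emit:
{"method": "send_rows", "body": {
  "series": [
    {"fingers":1,"tx":-1,"ty":-12,"tz":19,"wx":0,"wy":0,"wz":0},
    {"fingers":1,"tx":-1,"ty":-24,"tz":37.5,"wx":0,"wy":0,"wz":0},
    {"fingers":1,"tx":-1,"ty":-24,"tz":37.5,"wx":0,"wy":0,"wz":0},
    {"fingers":1,"tx":-1,"ty":-24,"tz":37.5,"wx":0,"wy":0,"wz":0},
    {"fingers":1,"tx":-1,"ty":-24,"tz":37.5,"wx":0,"wy":0,"wz":0},
    {"fingers":1,"tx":-1,"ty":-24,"tz":37.5,"wx":0,"wy":0,"wz":0},
    {"fingers":1,"tx":-1,"ty":-24,"tz":37.5,"wx":0,"wy":0,"wz":0},
    {"fingers":1,"tx":-1,"ty":-24,"tz":37.5,"wx":0,"wy":0,"wz":0},
    {"fingers":1,"tx":-1,"ty":-24,"tz":37.5,"wx":0,"wy":0,"wz":0},
    {"fingers":1,"tx":-1,"ty":-24,"tz":37.5,"wx":0,"wy":0,"wz":0},
    {"fingers":1,"tx":-1,"ty":-24,"tz":37.5,"wx":0,"wy":0,"wz":0},
    {"fingers":1,"tx":-1,"ty":-24,"tz":37.5,"wx":0,"wy":0,"wz":0},
    {"fingers":1,"tx":-1,"ty":-24,"tz":37.5,"wx":0,"wy":0,"wz":0},
    {"fingers":1,"tx":0,"ty":-12,"tz":18.5,"wx":0,"wy":0,"wz":0},
    {"fingers":1,"tx":0,"ty":0,"tz":0,"wx":0,"wy":0,"wz":0},
    {"fingers":1,"tx":0,"ty":0,"tz":0,"wx":0,"wy":0,"wz":0}
  ]
}}

```text
clock: 1.8
tcp_pos: [0.5326, 0.101, 0.2207]
orientation: [0.094, 0.701, -0.094, 0.7]
ft_force: [-0.2, -0.2, 1.0]
finger_gap: 0.999
```

```bash
python3 - <<'E'
from h import *
snap('wrist','w2');togo([.544,-.2665,.15])
E
```

```text
t 1.85 tcp [0.5324 0.1015 0.2209] yaw 74.73 downerr [-7.e-04  1.e-04 -1.e+00] delta mm [  70.83 -351.97  108.21] q [ 0.102  0.323  1.657  0.     1.162 -1.202] gap 0.996 F [-0.07  0.4  -0.75] T [ 0.028 -0.014 -0.088]
```

View pics/w2.png

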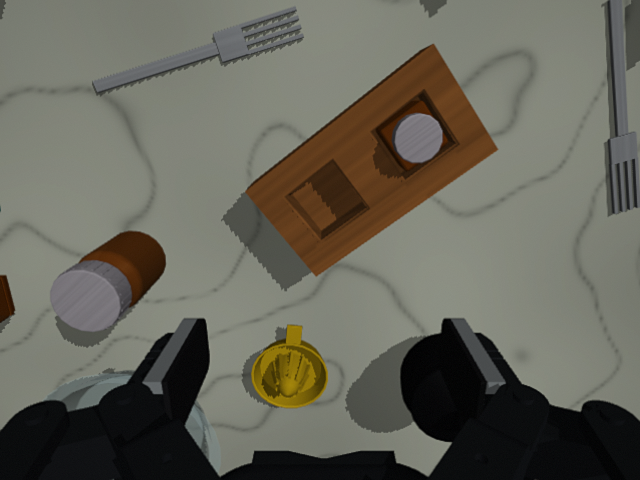

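```bash
python3 - <<'E'
from m import *
r=load('w2');im=r['image']
m=mask(im,230,30,520,290,lambda a:(a[...,2]-a[...,0]>25)&(a[...,2]>60)); cs=big(m)
ap=cv2.approxPolyDP(cv2.convexHull(cs),4,True).reshape(-1,2);P=onplane(r,ap,.045);print(ap.tolist(),P.round(4).tolist())
a=np.clip(im[140:285,235:380].astype(float)*1.8,0,255).astype(np.uint8)
cv2.imwrite('pics/c6.png',cv2.resize(a,None,fx=4,fy=4,interpolation=cv2.INTER_NEAREST))
a=np.clip(im[30:175,365:510].astype(float)*1.8,0,255).astype(np.uint8)
cv2.imwrite('pics/c7.png',cv2.resize(a,None,fx=4,fy=4,interpolation=cv2.INTER_NEAREST))
E
```

```text
[[434, 44], [498, 149], [316, 276], [245, 191]] [[0.4361, 0.2138, 0.045], [0.5276, 0.2508, 0.045], [0.5984, 0.0751, 0.045], [0.506, 0.038, 0.045]]
```

View pics/c6.png

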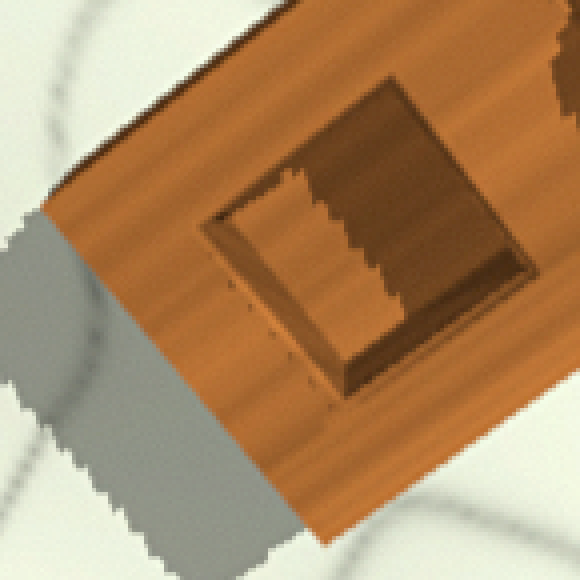

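View pics/c7.png

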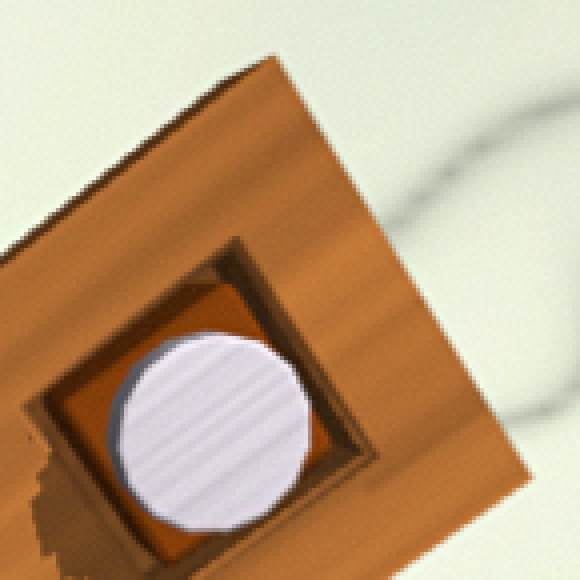

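```bash
python3 - <<'E'
from m import *
r=load('w2')
W=onplane(r,np.array([[203,226],[393,80],[540,272],[347,397]])/4+[235,140],.045)
K=onplane(r,[[246.3,191.8],[316.3,276.3],[497.5,149.5],[433.8,44.3]],.045)
print('well',W.round(4).tolist(),W.mean(0)); print([np.linalg.norm(W[i]-W[i-1]).round(4) for i in range(4)])
print('rack',K.round(4).tolist(),K.mean(0));print([np.linalg.norm(K[i]-K[i-1]).round(4) for i in range(4)])
for Q,n in((W,'w'),(K,'k')):
    for i in range(4):
        d=Q[i]-Q[i-1];print(n,np.degrees(np.arctan2(d[1],d[0]))%90)
th=np.radians(22);ey=np.array([-np.sin(th),np.cos(th),0]);print('well from rack',K.mean(0)-.045*ey)
E
```

```text
well [[0.5198, 0.0701, 0.045], [0.5005, 0.1174, 0.045], [0.5487, 0.1376, 0.045], [0.5653, 0.0897, 0.045]] [0.53356753 0.10371797 0.045     ]
[np.float64(0.0496), np.float64(0.0511), np.float64(0.0523), np.float64(0.0507)]
rack [[0.507, 0.0388, 0.045], [0.5987, 0.0753, 0.045], [0.5279, 0.2504, 0.045], [0.4362, 0.2137, 0.045]] [0.51746851 0.14454496 0.045     ]
[np.float64(0.1886), np.float64(0.0988), np.float64(0.1888), np.float64(0.0988)]
w 23.201549142099054
w 22.205892697370075
w 22.692068338840276
w 19.134532521738308
k 22.027322130852852
k 21.697608259280212
k 22.023343138938685
k 21.812201633509062
well from rack [0.53432581 0.10282168 0.045     ]
```

Emit:
{"method": "send_rows", "body": {
  "series": [
    {"fingers":1,"tx":0,"ty":-22,"tz":7,"wx":0,"wy":0,"wz":0},
    {"fingers":1,"tx":0,"ty":-44,"tz":13,"wx":0,"wy":0,"wz":0},
    {"fingers":1,"tx":0,"ty":-44,"tz":13,"wx":0,"wy":0,"wz":0},
    {"fingers":1,"tx":0,"ty":-44,"tz":13,"wx":0,"wy":0,"wz":0},
    {"fingers":1,"tx":0,"ty":-44,"tz":13,"wx":0,"wy":0,"wz":0},
    {"fingers":1,"tx":0,"ty":-44,"tz":13,"wx":0,"wy":0,"wz":0},
    {"fingers":1,"tx":0,"ty":-44,"tz":13,"wx":0,"wy":0,"wz":0},
    {"fingers":1,"tx":0,"ty":-44,"tz":13,"wx":0,"wy":0,"wz":0},
    {"fingers":1,"tx":0,"ty":-22,"tz":10,"wx":0,"wy":0,"wz":0},
    {"fingers":1,"tx":0,"ty":0,"tz":0,"wx":0,"wy":0,"wz":0},
    {"fingers":1,"tx":0,"ty":0,"tz":0,"wx":0,"wy":0,"wz":0}
  ]
}}

```text
clock: 2.95
tcp_pos: [0.5443, -0.2658, 0.2209]
orientation: [0.094, 0.701, -0.094, 0.701]
ft_force: [-0.9, -0.3, -0.1]
finger_gap: 1.001
```

```bash
python3 - <<'E'
from h import *
snap('wrist','w3');togo([.544,-.2665,.15])
E
```

```text
t 3.0 tcp [ 0.5444 -0.2653  0.2211] yaw 74.78 downerr [-3.e-04  5.e-04 -1.e+00] delta mm [ 7.109e+01 -1.240e+00 -3.000e-02] q [-0.531  0.44   1.486  0.     1.216 -1.836] gap 0.999 F [-0.12  0.68 -0.18] T [-0.018 -0.048 -0.012]
```

View pics/w3.png

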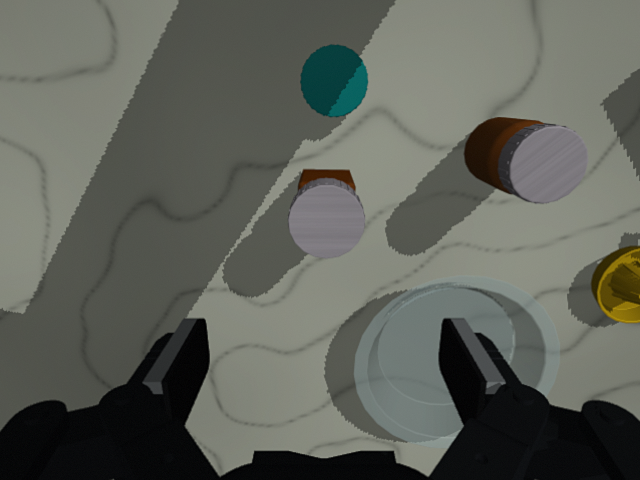

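```bash
python3 - <<'E'
from m import *
r=load('w3');im=r['image']
print(im[220,330],im[183,330],im[175,325])
for th in (130,140,150):
    m=mask(im,280,160,375,270,lambda a:(a[...,0]-a[...,1]>1)&(a[...,2]>th));m=cv2.morphologyEx(m,2,np.ones((3,3)));cs=cv2.convexHull(big(m))
    e=cv2.fitEllipse(cs);print(th,e,cv2.boundingRect(cs),onplane(r,e[0],.106))
a=im[155:270,270:385];cv2.imwrite('pics/c8.png',cv2.resize(a,None,fx=5,fy=5,interpolation=cv2.INTER_NEAREST))
E
```

```text
[128 123 126] [96 92 94] [ 0 29 63]Traceback (most recent call last):
  File "<stdin>", line 5, in <module>
  File "m.py", line 5, in <lambda>
    big=lambda m:max(cv2.findContours(m,0,1)[0],key=cv2.contourArea)
                 ~~~^^^^^^^^^^^^^^^^^^^^^^^^^^^^^^^^^^^^^^^^^^^^^^^^
ValueError: max() iterable argument is empty
```

```bash
python3 - <<'E'
from m import *
r=load('w3');im=r['image']
a=im[155:270,270:385];cv2.imwrite('pics/c8.png',cv2.resize(np.clip(a*1.5,0,255).astype(np.uint8),None,fx=5,fy=5,interpolation=cv2.INTER_NEAREST))
for th in (100,108,115):
    m=mask(im,280,160,375,270,lambda a:(a[...,0]-a[...,1]>1)&(a[...,2]>th));m=cv2.morphologyEx(m,2,np.ones((3,3)));cs=cv2.convexHull(big(m))
    e=cv2.fitEllipse(cs);print(th,e,cv2.boundingRect(cs),onplane(r,e[0],.106))
E
```

```text
100 ((326.427978515625, 220.6099853515625), (73.150146484375, 76.3608627319336), 71.80215454101562) (289, 185, 76, 73) [[ 0.54402335 -0.26426487  0.106     ]]
108 ((326.30609130859375, 220.8615264892578), (72.93435668945312, 75.77802276611328), 78.41398620605469) (289, 185, 76, 73) [[ 0.54418257 -0.26439859  0.106     ]]
115 ((326.3359680175781, 220.90585327148438), (72.74496459960938, 75.43231201171875), 81.93856048583984) (289, 185, 76, 73) [[ 0.54422033 -0.26438647  0.106     ]]
```

View pics/c8.png

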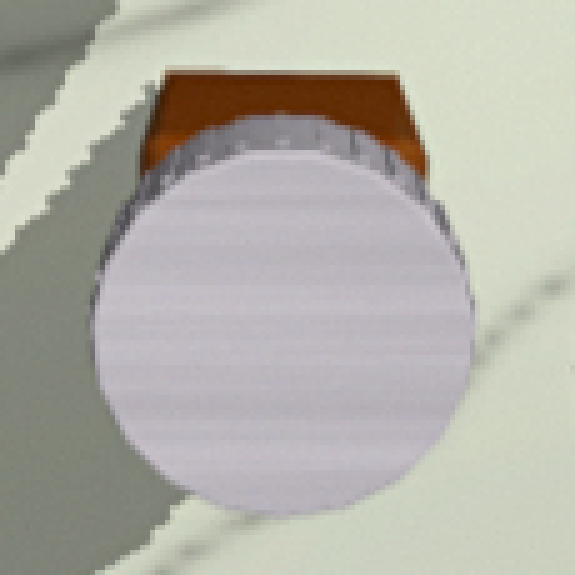

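```bash
python3 - <<'E'
from m import *
r=load('w3')
Q=onplane(r,np.array([[162,72],[398,75]])/5+[270,155],.002);d=Q[1]-Q[0];print(Q,np.linalg.norm(d),np.degrees(np.arctan2(d[1],d[0])))
# shoulder corners z=.072
Q=onplane(r,np.array([[143,165],[428,165]])/5+[270,155],.072);d=Q[1]-Q[0];print(Q,np.linalg.norm(d),np.degrees(np.arctan2(d[1],d[0])))
togo([.5443,-.2645,.074])
E
```

```text
[[ 0.51921367 -0.28032852  0.002     ]
 [ 0.53147042 -0.23736377  0.002     ]] 0.04467883121723984 74.07790466966875
[[ 0.52228914 -0.28079675  0.072     ]
 [ 0.53402984 -0.23757529  0.072     ]] 0.04478770293835313 74.80285198202255
t 3.0 tcp [ 0.5444 -0.2653  0.2211] yaw 74.78 downerr [-3.e-04  5.e-04 -1.e+00] delta mm [147.09   0.74  -0.23] q [-0.531  0.44   1.486  0.     1.216 -1.836] gap 0.999 F [-0.12  0.68 -0.18] T [-0.018 -0.048 -0.012]
```

Emit:
{"method": "send_rows", "body": {
  "series": [
    {"fingers":1,"tx":20,"ty":0.7,"tz":0,"wx":0,"wy":0,"wz":0},
    {"fingers":1,"tx":36,"ty":0,"tz":0,"wx":0,"wy":0,"wz":0},
    {"fingers":1,"tx":36,"ty":0,"tz":0,"wx":0,"wy":0,"wz":0},
    {"fingers":1,"tx":30,"ty":0,"tz":0,"wx":0,"wy":0,"wz":0},
    {"fingers":1,"tx":18,"ty":0,"tz":0,"wx":0,"wy":0,"wz":0},
    {"fingers":1,"tx":7,"ty":0,"tz":0,"wx":0,"wy":0,"wz":0},
    {"fingers":1,"tx":0,"ty":0,"tz":0,"wx":0,"wy":0,"wz":0}
  ]
}}

```text
clock: 3.7
tcp_pos: [0.5445, -0.265, 0.0739]
orientation: [0.094, 0.701, -0.093, 0.701]
ft_force: [0.0, -0.0, 1.3]
finger_gap: 1.001
```

```bash
python3 - <<'E'
from h import *
snap('side','s4');snap('wrist','w4');togo([.5443,-.2645,.074])
im=load('s4')['image'][270:420,250:400];cv2.imwrite('pics/s4c.png',cv2.resize(im,None,fx=4,fy=4))
E
```

```text
t 3.8 tcp [ 0.5452 -0.266   0.0753] yaw 74.76 downerr [ 1.4e-03 -7.0e-04 -1.0e+00] delta mm [ 1.3   1.16 -1.27] q [-0.531  0.608  1.606  0.     0.926 -1.835] gap 0.997 F [ 0.51 -0.53 -0.04] T [-0.025 -0.051 -0.018]
```

View pics/s4c.png

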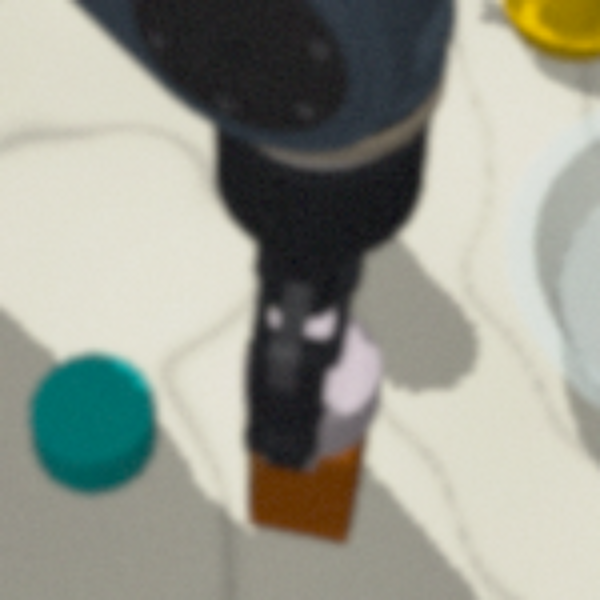

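View pics/w4.png

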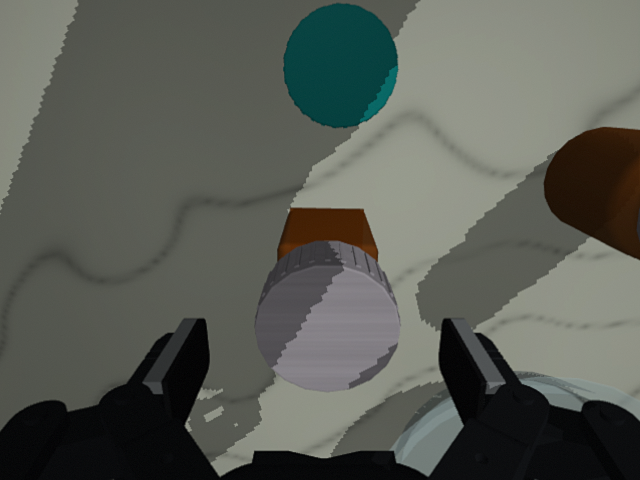

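```bash
python3 - <<'E'
from m import *
r=load('w4');im=r['image']
e=None
P=onplane(r,[[327.5,328]],.106);print(P)
print(proj(r,[[.5452,-.266,.106],[.5452,-.266,.092],[.5452,-.266,.075]]))
E
```

```text
[[ 0.54369571 -0.2644901   0.106     ]]
[[324.68486429 332.24931818]
 [324.58723942 313.75186536]
 [324.48769169 294.88530582]]
```

Emit:
{"method": "send_rows", "body": {
  "series": [
    {"fingers":-1,"tx":0,"ty":0,"tz":0,"wx":0,"wy":0,"wz":0},
    {"fingers":-1,"tx":0,"ty":0,"tz":0,"wx":0,"wy":0,"wz":0},
    {"fingers":-1,"tx":0,"ty":0,"tz":0,"wx":0,"wy":0,"wz":0},
    {"fingers":-1,"tx":0,"ty":0,"tz":0,"wx":0,"wy":0,"wz":0},
    {"fingers":-1,"tx":0,"ty":0,"tz":0,"wx":0,"wy":0,"wz":0},
    {"fingers":-1,"tx":0,"ty":0,"tz":0,"wx":0,"wy":0,"wz":0}
  ],
  "grip_force": 70
}}

```text
clock: 4.4
tcp_pos: [0.5454, -0.2666, 0.0758]
orientation: [0.094, 0.7, -0.094, 0.702]
ft_force: [-0.4, 2.1, 9.7]
finger_gap: 0.61
```

```bash
python3 - <<'E'
from h import *
snap('wrist','w5');togo([.5443,-.2645,.074])
E
```

```text
t 4.45 tcp [ 0.5454 -0.2665  0.0758] yaw 74.71 downerr [ 2.3e-03 -9.0e-04 -1.0e+00] delta mm [ 1.76  1.69 -1.61] q [-0.531  0.608  1.605  0.     0.926 -1.836] gap 0.612 F [0.12 2.31 9.9 ] T [ 0.47   0.154 -0.025]
```

View pics/w5.png

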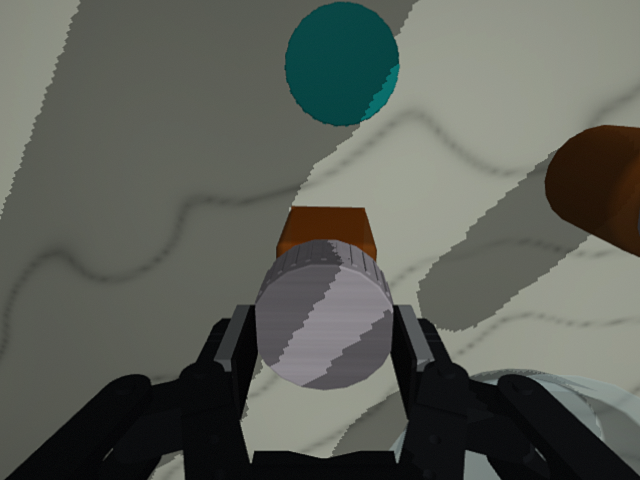

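```bash
python3 - <<'E'
from m import *
r=load('w5');im=r['image']
m=mask(im,240,262,405,400,lambda a:(a[...,0]-a[...,1]>1)&(a[...,2]>45))
a=im[230:400,235:415]
cv2.imwrite('pics/c9.png',cv2.resize(np.clip(a*1.6,0,255).astype(np.uint8),None,fx=3.3,fy=3.3,interpolation=cv2.INTER_CUBIC))
E
```

```text
(no output)
```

View pics/c9.png

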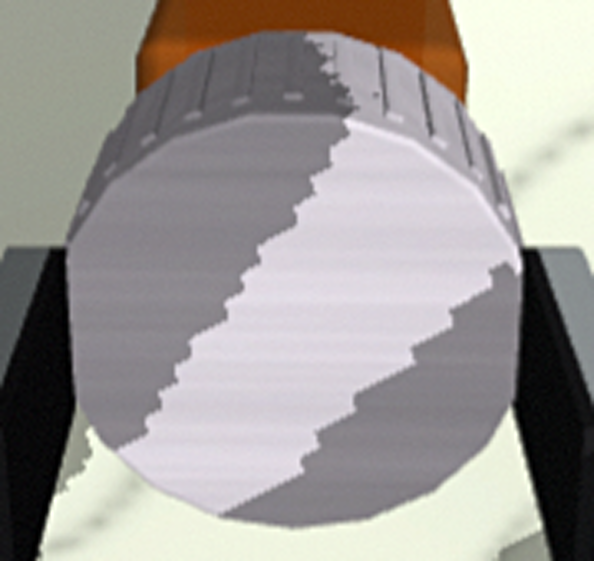

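Emit:
{"method": "send_rows", "body": {
  "series": [
    {"fingers":-1,"tx":-5,"ty":0,"tz":0,"wx":0,"wy":0,"wz":0},
    {"fingers":-1,"tx":-15,"ty":0,"tz":0,"wx":0,"wy":0,"wz":0},
    {"fingers":-1,"tx":-15,"ty":0,"tz":0,"wx":0,"wy":0,"wz":0},
    {"fingers":-1,"tx":0,"ty":0,"tz":0,"wx":0,"wy":0,"wz":0},
    {"fingers":-1,"tx":0,"ty":0,"tz":0,"wx":0,"wy":0,"wz":0}
  ]
}}

```text
clock: 4.95
tcp_pos: [0.5447, -0.2664, 0.1096]
orientation: [0.094, 0.701, -0.094, 0.701]
ft_force: [0.3, -0.8, -4.0]
finger_gap: 0.603
```

```bash
python3 - <<'E'
from h import *
snap('wrist','w6');snap('side','s6');togo([.5443,-.2645,.074])
im=load('s6')['image'][270:420,250:400];cv2.imwrite('pics/s6c.png',cv2.resize(im,None,fx=4,fy=4))
E
```

```text
t 5.05 tcp [ 0.5442 -0.2662  0.1087] yaw 74.71 downerr [-7.e-04  4.e-04 -1.e+00] delta mm [34.66  1.61 -0.31] q [-0.532  0.563  1.587 -0.     0.992 -1.836] gap 0.606 F [-0.49  0.73 -3.3 ] T [-0.056 -0.056  0.029]
```

View pics/s6c.png

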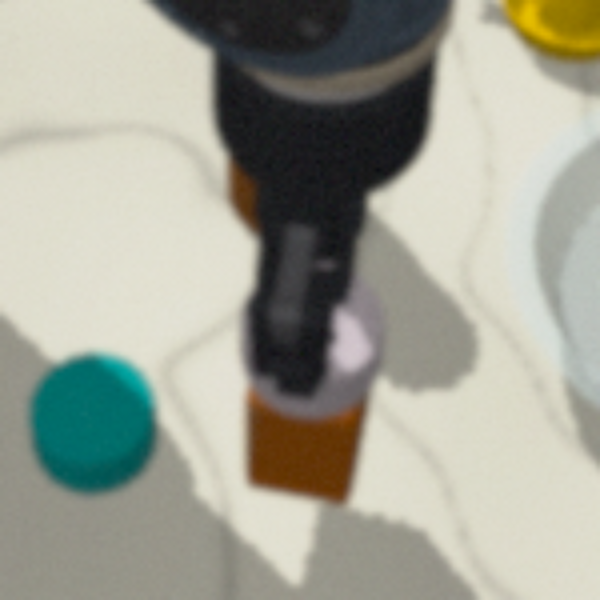

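View pics/w6.png

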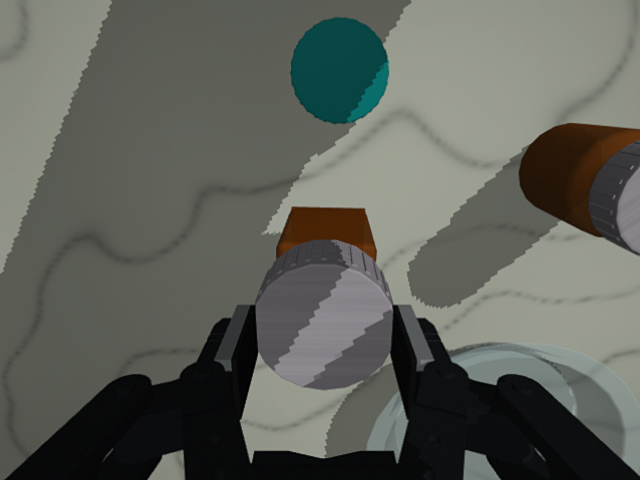

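```bash
python3 - <<'E'
from m import *
from h import *
r=load('w5');s=np.array([.5454,-.2665,.0758])
M=Ro.from_quat(get_state()['orientation']).as_matrix()
P=onplane(r,[[324.2,327]],.106)[0];print(P,M.T@(P-s)*1000)
# foot edge in w6, z= .0335
r=load('w6');s=np.array([.5442,-.2662,.1087])
a=r['image'][195:260,265:390];cv2.imwrite('pics/c10.png',cv2.resize(np.clip(a*1.6,0,255).astype(np.uint8),None,fx=6,fy=6,interpolation=cv2.INTER_CUBIC))
E
```

```text
[ 0.54387775 -0.26667792  0.106     ] [-30.19898618  -0.56780253  -1.44490541]
```

View pics/c10.png

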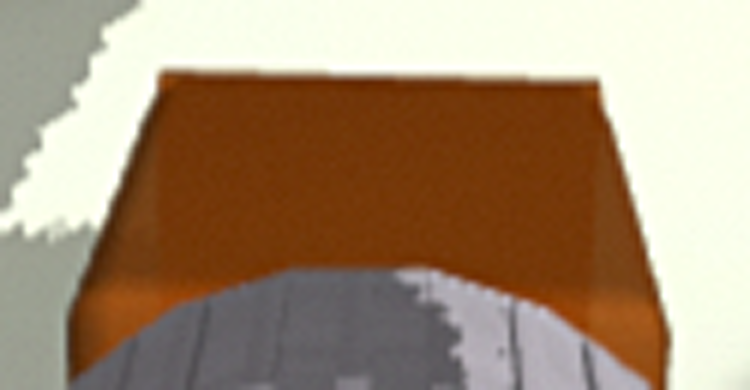

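```bash
python3 - <<'E'
from h import *
r=load('w6');dz=.1087-.0758
for px,z in (([[162,76],[597,86]],.001+dz),([[163,72],[600,81]],.001+dz),([[68,315],[668,330]],.072+dz)):
    Q=onplane(r,np.array(px)/6+[265,195],z);d=Q[1]-Q[0];print(Q.mean(0),np.linalg.norm(d),np.degrees(np.arctan2(d[1],d[0])))
M=Ro.from_quat(get_state()['orientation']).as_matrix()
Q=onplane(r,np.array([[162,76],[597,86]])/6+[265,195],.001+dz).mean(0)
print('edge mid in tool',M.T@(Q-[.5442,-.2662,.1087])*1000)
E
```

```text
[ 0.52603073 -0.25913152  0.0339    ] 0.044456210411277425 73.42344066660418
[ 0.525626   -0.25881326  0.0339    ] 0.04463010561359505 73.56553216560596
[ 0.52536722 -0.26064225  0.1049    ] 0.04475901697750316 73.25339446974715
edge mid in tool [ 74.81538073   2.01424946 -19.33203266]
```

Emit:
{"method": "send_rows", "body": {
  "series": [
    {"fingers":-1,"tx":-15,"ty":0,"tz":0,"wx":0,"wy":0,"wz":0},
    {"fingers":-1,"tx":-30,"ty":0,"tz":0,"wx":0,"wy":0,"wz":0},
    {"fingers":-1,"tx":-30,"ty":5,"tz":-2,"wx":0,"wy":0,"wz":0},
    {"fingers":-1,"tx":-15,"ty":15,"tz":-5,"wx":0,"wy":0,"wz":0},
    {"fingers":-1,"tx":-5,"ty":30,"tz":-9,"wx":0,"wy":0,"wz":0},
    {"fingers":-1,"tx":0,"ty":38,"tz":-12,"wx":0,"wy":0,"wz":0},
    {"fingers":-1,"tx":0,"ty":40,"tz":-12,"wx":0,"wy":0,"wz":0},
    {"fingers":-1,"tx":0,"ty":40,"tz":-12,"wx":0,"wy":0,"wz":0},
    {"fingers":-1,"tx":0,"ty":40,"tz":-12,"wx":0,"wy":0,"wz":0},
    {"fingers":-1,"tx":0,"ty":40,"tz":-12,"wx":0,"wy":0,"wz":0},
    {"fingers":-1,"tx":0,"ty":40,"tz":-12,"wx":0,"wy":0,"wz":0},
    {"fingers":-1,"tx":0,"ty":35,"tz":-10,"wx":0,"wy":0,"wz":0},
    {"fingers":-1,"tx":0,"ty":22,"tz":-7,"wx":0,"wy":0,"wz":0},
    {"fingers":-1,"tx":0,"ty":8.5,"tz":-2,"wx":0,"wy":0,"wz":0},
    {"fingers":-1,"tx":0,"ty":0,"tz":0,"wx":0.05,"wy":0,"wz":0},
    {"fingers":-1,"tx":0,"ty":0,"tz":0,"wx":0.1,"wy":0,"wz":0},
    {"fingers":-1,"tx":0,"ty":0,"tz":0,"wx":0.12,"wy":0,"wz":0},
    {"fingers":-1,"tx":0,"ty":0,"tz":0,"wx":0.12,"wy":0,"wz":0},
    {"fingers":-1,"tx":0,"ty":0,"tz":0,"wx":0.12,"wy":0,"wz":0},
    {"fingers":-1,"tx":0,"ty":0,"tz":0,"wx":0.12,"wy":0,"wz":0}
  ]
}}

```text
clock: 7.05
tcp_pos: [0.5341, 0.1026, 0.204]
orientation: [0.308, 0.637, -0.308, 0.636]
ft_force: [0.0, 0.2, -2.4]
finger_gap: 0.604
```

Emit:
{"method": "send_rows", "body": {
  "series": [
    {"fingers":-1,"tx":0,"ty":0,"tz":0,"wx":0.12,"wy":0,"wz":0},
    {"fingers":-1,"tx":0,"ty":0,"tz":0,"wx":0.1,"wy":0,"wz":0},
    {"fingers":-1,"tx":0,"ty":0,"tz":0,"wx":0.05,"wy":0,"wz":0},
    {"fingers":-1,"tx":0,"ty":0,"tz":0,"wx":0,"wy":0,"wz":0},
    {"fingers":-1,"tx":0,"ty":0,"tz":0,"wx":0,"wy":0,"wz":0}
  ]
}}

```text
clock: 7.55
tcp_pos: [0.5343, 0.1027, 0.2041]
orientation: [0.389, 0.59, -0.389, 0.59]
ft_force: [-0.2, 0.1, -3.3]
finger_gap: 0.608
```

```bash
python3 - <<'E'
from h import *
snap('wrist','w7');snap('side','s7');snap('top','t7');togo([.534,.103,.15])
im=load('s7')['image'][130:280,240:390];cv2.imwrite('pics/s7c.png',cv2.resize(im,None,fx=4,fy=4))
E
```

```text
t 7.7 tcp [0.5344 0.1028 0.2041] yaw 23.2 downerr [-1.e-04 -0.e+00 -1.e+00] delta mm [54.07 -0.33 -0.31] q [ 0.105  0.345  1.671  0.     1.126 -0.3  ] gap 0.607 F [ 0.1  -0.07 -3.99] T [ 0.014 -0.003 -0.033]
```

View pics/s7c.png

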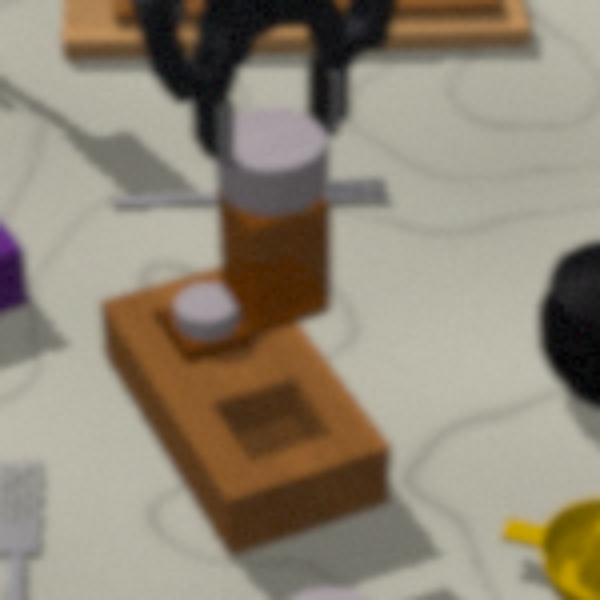

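View pics/w7.png

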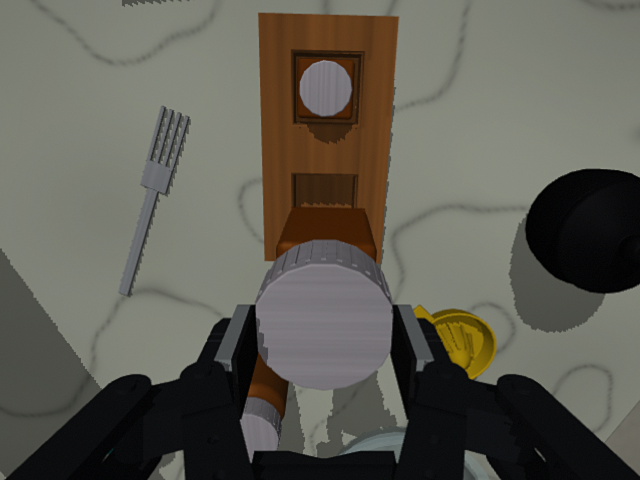

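```bash
python3 - <<'E'
from h import *
im=load('w7')['image']
a=np.clip(im[0:270,230:410]*1.6,0,255).astype(np.uint8);cv2.imwrite('pics/c11.png',cv2.resize(a[150:270],None,fx=4.4,fy=4.4,interpolation=cv2.INTER_CUBIC))
cv2.imwrite('pics/c12.png',cv2.resize(a[0:135],None,fx=4.4,fy=4.4,interpolation=cv2.INTER_CUBIC))
E
```

```text
(no output)
```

View pics/c11.png

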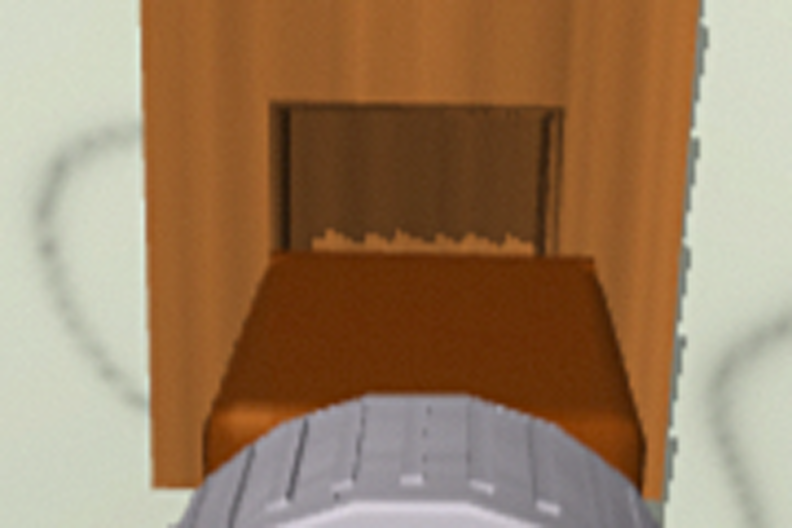

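View pics/c12.png

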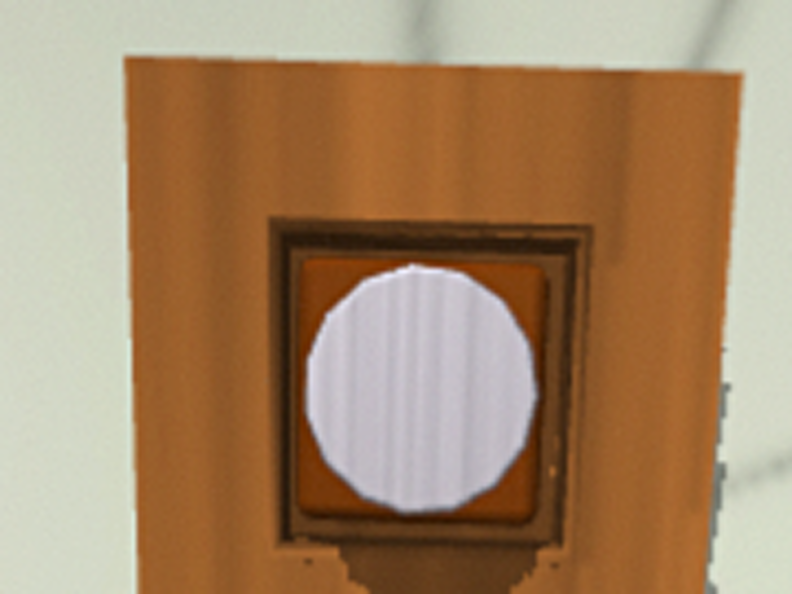

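```bash
python3 - <<'E'
from h import *
r=load('w7');s=get_state();M=Ro.from_quat(s['orientation']).as_matrix()
u=lambda p,y0:np.array(p)/4.4+[230,y0]
K=onplane(r,np.r_[u([[155,488],[663,498]],150),u([[741,73],[125,57]],0)],.045)
an=lambda d:np.degrees(np.arctan2(d[1],d[0]))
print('rack',K.round(4).tolist(),K.mean(0),[an(K[i]-K[i-1])%90 for i in range(4)],[np.linalg.norm(K[i]-K[i-1]).round(4) for i in range(4)])
th=np.radians(21.9);ey=np.array([-np.sin(th),np.cos(th),0]);w=K.mean(0)-.045*ey
print('well',w,'in tool',M.T@(w-s['tcp_pos'])*1000)
zb=.2041-.0758
E=onplane(r,u([[272,256],[593,261]],150),zb+.008);print('edge',E.mean(0),an(E[1]-E[0]),np.linalg.norm(E[1]-E[0]),'tool',M.T@(E.mean(0)-s['tcp_pos'])*1000)
E=onplane(r,u([[205,430],[643,440]],150),zb+.072);print('sh',E.mean(0),an(E[1]-E[0]),np.linalg.norm(E[1]-E[0]),'tool',M.T@(E.mean(0)-s['tcp_pos'])*1000)
E=onplane(r,[[324.2,327]],zb+.106);print('cap',E,'tool',M.T@(E[0]-s['tcp_pos'])*1000)
E=onplane(r,u([[272,104],[565,106]],150),.045);print('well edge',E,an(E[1]-E[0]),'tool',M.T@(E.mean(0)-s['tcp_pos'])*1000)
E
# side-cam tilt check
python3 - <<'E'
from m import *
r=load('s7');im=r['image']
# jar body side edges in crop /4 + (240,130): left (221,205)->(228,270), right (328,200)->(327,305)
for a in ([[328,205],[328,300]],):
    pass
E
```

```text
rack [[0.5071, 0.0374, 0.045], [0.5994, 0.0749, 0.045], [0.5281, 0.2501, 0.045], [0.436, 0.213, 0.045]] [0.51767802 0.14383382 0.045     ] [np.float64(22.05231250417299), np.float64(22.097215480965428), np.float64(22.141742052325753), np.float64(21.975677797936044)] [np.float64(0.1895), np.float64(0.0996), np.float64(0.1892), np.float64(0.0993)]
well [0.53446247 0.10208119 0.045     ] in tool [159.06849358  -0.25262071   0.71935198]
edge [0.52804515 0.12320097 0.1363    ] 22.388686715046653 0.04325668675421256 tool [ 67.7690502    2.15744184 -21.22422175]
sh [0.5272424  0.12124705 0.2003    ] 21.91799857947162 0.044301581036189544 tool [  3.76916658   0.64264869 -19.7468957 ]
cap [[0.53385643 0.10335516 0.2343    ]] tool [-30.23144528  -0.32945869  -0.69752068]
well edge [[0.50011561 0.11647229 0.045     ]
 [0.54928563 0.13725785 0.045     ]] 22.91515351143325 tool [159.06941337   0.53699481 -25.90603152]
```

Emit:
{"method": "send_rows", "body": {
  "series": [
    {"fingers":-1,"tx":12,"ty":-1,"tz":0,"wx":0,"wy":0,"wz":0},
    {"fingers":-1,"tx":25,"ty":0,"tz":0,"wx":0,"wy":0,"wz":0},
    {"fingers":-1,"tx":25,"ty":0,"tz":0,"wx":0,"wy":0,"wz":0},
    {"fingers":-1,"tx":14,"ty":0,"tz":0,"wx":0,"wy":0,"wz":0},
    {"fingers":-1,"tx":5,"ty":0,"tz":0,"wx":0,"wy":0,"wz":0},
    {"fingers":-1,"tx":3,"ty":0,"tz":0,"wx":0,"wy":0,"wz":0},
    {"fingers":-1,"tx":0,"ty":0,"tz":0,"wx":0,"wy":0,"wz":0}
  ]
}}

```text
clock: 8.4
tcp_pos: [0.5337, 0.1025, 0.1202]
orientation: [0.39, 0.59, -0.389, 0.59]
ft_force: [0.1, 0.5, -2.6]
finger_gap: 0.604
```

```bash
python3 - <<'E'
from h import *
snap('wrist','w8');snap('side','s8');togo([.534,.103,.0908])
im=load('s8')['image'][150:290,240:380];a=cv2.resize(im,None,fx=4,fy=4,interpolation=cv2.INTER_CUBIC);cv2.imwrite('pics/s8c.png',a)
im=load('w8')['image'][0:400,200:440];cv2.imwrite('pics/w8c.png',cv2.resize(np.clip(im*1.5,0,255).astype(np.uint8),None,fx=1.5,fy=1.5))
E
```

```text
t 8.5 tcp [0.534  0.1026 0.1207] yaw 23.15 downerr [ 1.2e-03  1.0e-04 -1.0e+00] delta mm [29.92  0.14 -0.42] q [ 0.104  0.446  1.75  -0.     0.944 -0.3  ] gap 0.608 F [-0.76 -0.33 -3.46] T [0.002 0.032 0.049]
```

View pics/s8c.png

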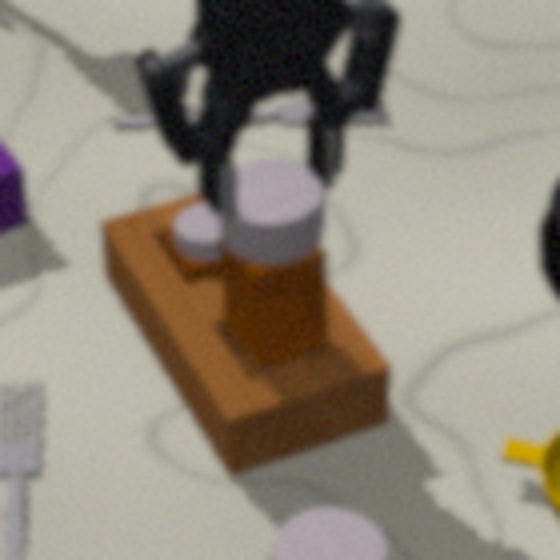

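View pics/w8c.png

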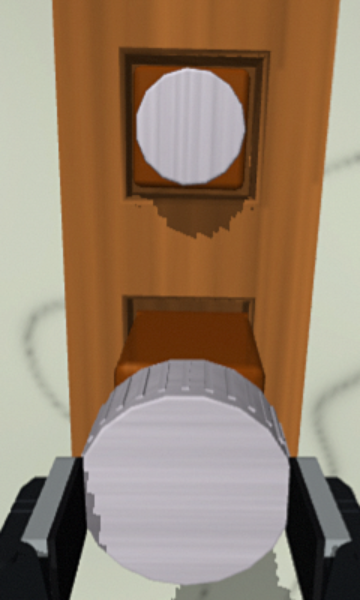

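Emit:
{"method": "send_rows", "body": {
  "series": [
    {"fingers":-1,"tx":3,"ty":0,"tz":0,"wx":0,"wy":0,"wz":0},
    {"fingers":-1,"tx":5,"ty":0,"tz":0,"wx":0,"wy":0,"wz":0},
    {"fingers":-1,"tx":4,"ty":0,"tz":0,"wx":0,"wy":0,"wz":0},
    {"fingers":-1,"tx":0,"ty":0,"tz":0,"wx":0,"wy":0,"wz":0}
  ]
}}

```text
clock: 8.9
tcp_pos: [0.5332, 0.1024, 0.1074]
orientation: [0.389, 0.59, -0.39, 0.59]
ft_force: [0.1, -0.2, -2.7]
finger_gap: 0.605
```

```bash
python3 - <<'E'
from h import *
snap('wrist','w9');togo([.534,.103,.0908])
im=load('w9')['image'][0:400,200:440];cv2.imwrite('pics/w9c.png',cv2.resize(np.clip(im*1.5,0,255).astype(np.uint8),None,fx=1.5,fy=1.5))
E
```

```text
t 8.95 tcp [0.5334 0.1025 0.1077] yaw 23.15 downerr [-7.e-04 -1.e-04 -1.e+00] delta mm [16.93  0.78 -0.23] q [ 0.104  0.465  1.759 -0.     0.918 -0.3  ] gap 0.606 F [ 0.06  0.36 -3.48] T [-0.003 -0.003 -0.009]
```

View pics/w9c.png

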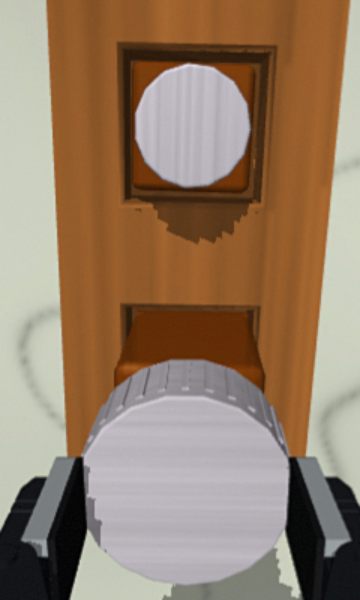

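Emit:
{"method": "send_rows", "body": {
  "series": [
    {"fingers":-1,"tx":4,"ty":0,"tz":0,"wx":0,"wy":0,"wz":0},
    {"fingers":-1,"tx":5,"ty":0,"tz":0,"wx":0,"wy":0,"wz":0},
    {"fingers":-1,"tx":4,"ty":0,"tz":0,"wx":0,"wy":0,"wz":0},
    {"fingers":-1,"tx":1,"ty":0,"tz":0,"wx":0,"wy":0,"wz":0},
    {"fingers":-1,"tx":1,"ty":0,"tz":0,"wx":0,"wy":0,"wz":0},
    {"fingers":-1,"tx":0,"ty":0,"tz":0,"wx":0,"wy":0,"wz":0}
  ]
}}

```text
clock: 9.55
tcp_pos: [0.5336, 0.1025, 0.093]
orientation: [0.39, 0.59, -0.39, 0.59]
ft_force: [0.0, 0.4, -3.3]
finger_gap: 0.603
```

```bash
python3 - <<'E'
from h import *
togo([.534,.103,.0908])
E
```

```text
t 9.55 tcp [0.5336 0.1025 0.093 ] yaw 23.15 downerr [-1.e-04 -0.e+00 -1.e+00] delta mm [ 2.24  0.56 -0.28] q [ 0.104  0.487  1.769  0.     0.887 -0.3  ] gap 0.603 F [ 0.02  0.38 -3.29] T [-0.037 -0.006  0.045]
```

Emit:
{"method": "send_rows", "body": {
  "series": [
    {"fingers":-1,"tx":1,"ty":0,"tz":0,"wx":0,"wy":0,"wz":0},
    {"fingers":-1,"tx":1,"ty":0,"tz":0,"wx":0,"wy":0,"wz":0},
    {"fingers":-1,"tx":0.5,"ty":0,"tz":0,"wx":0,"wy":0,"wz":0},
    {"fingers":-1,"tx":0,"ty":0,"tz":0,"wx":0,"wy":0,"wz":0}
  ]
}}

```text
clock: 9.95
tcp_pos: [0.5339, 0.1026, 0.091]
orientation: [0.39, 0.59, -0.389, 0.59]
ft_force: [0.0, -0.8, 1.2]
finger_gap: 0.604
```

```bash
python3 - <<'E'
from h import *
togo([.534,.103,.0908])
E
```

```text
t 9.95 tcp [0.5339 0.1026 0.091 ] yaw 23.15 downerr [ 7.e-04  1.e-04 -1.e+00] delta mm [ 0.18  0.28 -0.35] q [ 0.104  0.49   1.77   0.     0.881 -0.3  ] gap 0.604 F [ 0.01 -0.78  1.19] T [0.069 0.173 0.019]
```

Emit:
{"method": "send_rows", "body": {
  "series": [
    {"fingers":-1,"tx":0.5,"ty":0,"tz":0,"wx":0,"wy":0,"wz":0},
    {"fingers":-1,"tx":0,"ty":0,"tz":0,"wx":0,"wy":0,"wz":0},
    {"fingers":-1,"tx":0,"ty":0,"tz":0,"wx":-0.04,"wy":0,"wz":0},
    {"fingers":-1,"tx":0,"ty":0,"tz":0,"wx":-0.06,"wy":0,"wz":0},
    {"fingers":-1,"tx":0,"ty":0,"tz":0,"wx":-0.06,"wy":0,"wz":0},
    {"fingers":-1,"tx":0,"ty":0,"tz":0,"wx":-0.06,"wy":0,"wz":0},
    {"fingers":-1,"tx":0,"ty":0,"tz":0,"wx":-0.06,"wy":0,"wz":0},
    {"fingers":-1,"tx":0,"ty":0,"tz":0,"wx":0,"wy":0,"wz":0}
  ],
  "grip_force": 110
}}

```text
clock: 10.75
tcp_pos: [0.5347, 0.1026, 0.0913]
orientation: [0.303, 0.638, -0.302, 0.64]
ft_force: [0.0, -0.5, 8.6]
finger_gap: 0.584
```

```bash
python3 - <<'E'
from h import *
snap('wrist','w10');snap('side','s10');togo([.534,.103,.0908])
im=load('w10')['image'][0:400,200:440];a=cv2.resize(np.clip(im*1.5,0,255).astype(np.uint8),None,fx=1.5,fy=1.5)
im=load('s10')['image'][150:290,240:380];b=cv2.resize(im,None,fx=3.1,fy=3.1);
c=np.zeros((600,800,3),np.uint8);c[:,:360]=a;c[:b.shape[0],362:362+b.shape[1]]=b;cv2.imwrite('pics/v10.png',c)
E
```

```text
t 10.85 tcp [0.5347 0.1026 0.0913] yaw 39.21 downerr [ 2.8e-03  2.0e-04 -1.0e+00] delta mm [ 0.48 -0.3  -0.75] q [ 0.104  0.49   1.769 -0.     0.88  -0.58 ] gap 0.582 F [0.08 0.51 7.79] T [-0.128  0.062  0.019]
```

View pics/v10.png

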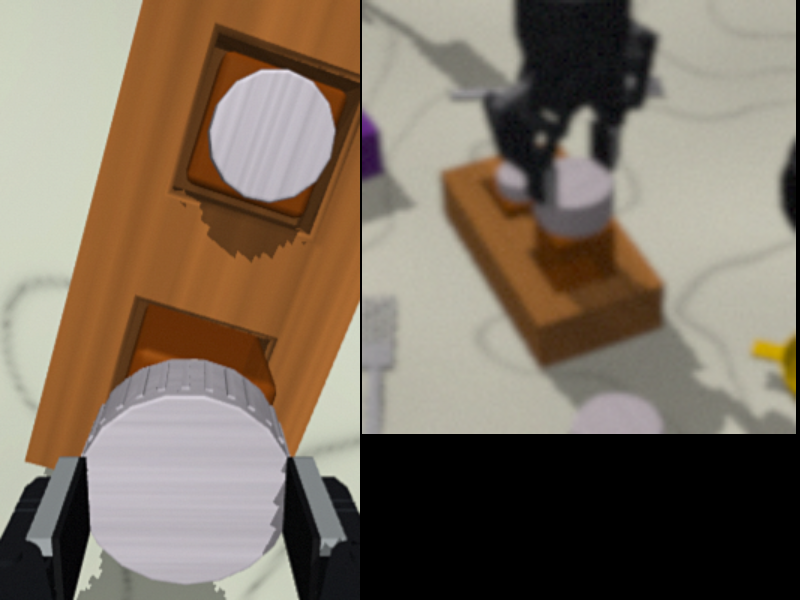

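Emit:
{"method": "send_rows", "body": {
  "series": [
    {"fingers":-1,"tx":-0.1,"ty":0,"tz":0,"wx":-0.06,"wy":0,"wz":0},
    {"fingers":-1,"tx":-0.1,"ty":0,"tz":0,"wx":-0.09,"wy":0,"wz":0},
    {"fingers":-1,"tx":-0.1,"ty":0,"tz":0,"wx":-0.09,"wy":0,"wz":0},
    {"fingers":-1,"tx":-0.1,"ty":0,"tz":0,"wx":-0.09,"wy":0,"wz":0},
    {"fingers":-1,"tx":-0.1,"ty":0,"tz":0,"wx":-0.09,"wy":0,"wz":0},
    {"fingers":-1,"tx":-0.1,"ty":0,"tz":0,"wx":-0.09,"wy":0,"wz":0},
    {"fingers":-1,"tx":-0.1,"ty":0,"tz":0,"wx":-0.09,"wy":0,"wz":0},
    {"fingers":-1,"tx":-0.1,"ty":0,"tz":0,"wx":-0.06,"wy":0,"wz":0},
    {"fingers":-1,"tx":0,"ty":0,"tz":0,"wx":0,"wy":0,"wz":0}
  ]
}}

```text
clock: 11.75
tcp_pos: [0.5348, 0.1026, 0.0921]
orientation: [0.079, 0.702, -0.079, 0.704]
ft_force: [0.7, -0.2, 7.9]
finger_gap: 0.584
```

```bash
python3 - <<'E'
from h import *
snap('wrist','w11');togo([.534,.103,.0908])
im=load('w11')['image'][:,140:540];cv2.imwrite('pics/v11.png',cv2.resize(np.clip(im*1.5,0,255).astype(np.uint8),None,fx=1.2,fy=1.2))
E
```

```text
t 11.8 tcp [0.5348 0.1026 0.0921] yaw 77.05 downerr [ 3.2e-03  2.0e-04 -1.0e+00] delta mm [ 1.35  0.17 -0.91] q [ 0.104  0.488  1.768 -0.     0.882 -1.24 ] gap 0.59 F [-0.01  1.05  7.7 ] T [-0.073 -0.016  0.05 ]
```

View pics/v11.png

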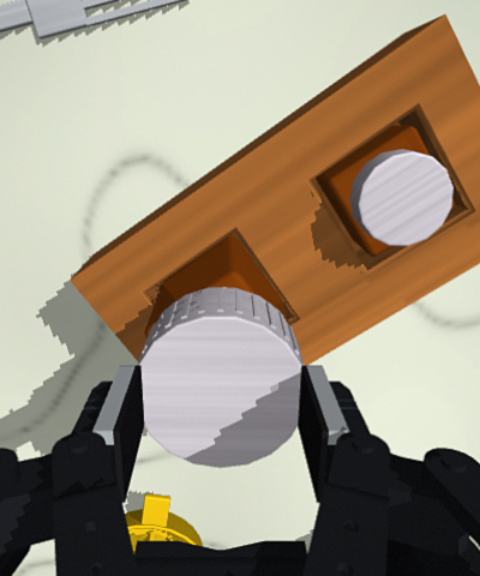

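Emit:
{"method": "send_rows", "body": {
  "series": [
    {"fingers":-1,"tx":-0.1,"ty":0,"tz":0,"wx":-0.06,"wy":0,"wz":0},
    {"fingers":-1,"tx":-0.1,"ty":0,"tz":0,"wx":-0.09,"wy":0,"wz":0},
    {"fingers":-1,"tx":-0.1,"ty":0,"tz":0,"wx":-0.09,"wy":0,"wz":0},
    {"fingers":-1,"tx":-0.1,"ty":0,"tz":0,"wx":-0.09,"wy":0,"wz":0},
    {"fingers":-1,"tx":0,"ty":0,"tz":0,"wx":-0.045,"wy":0,"wz":0},
    {"fingers":-1,"tx":0,"ty":0,"tz":0,"wx":0,"wy":0,"wz":0}
  ]
}}

```text
clock: 12.4
tcp_pos: [0.5346, 0.1026, 0.0925]
orientation: [-0.053, 0.704, 0.053, 0.706]
ft_force: [-0.8, -0.1, 8.8]
finger_gap: 0.589
```

```bash
python3 - <<'E'
from h import *
snap('wrist','w12');togo([.534,.103,.0908])
im=load('w12')['image'][150:450,140:540];cv2.imwrite('pics/v12.png',cv2.resize(np.clip(im*1.5,0,255).astype(np.uint8),None,fx=2,fy=2))
E
```

```text
t 12.45 tcp [0.5346 0.1026 0.0925] yaw 98.52 downerr [ 2.7e-03  2.0e-04 -1.0e+00] delta mm [ 1.66  0.5  -0.58] q [ 0.104  0.488  1.768 -0.     0.883 -1.615] gap 0.585 F [1.05 0.11 8.44] T [-0.104  0.012 -0.016]
```

View pics/v12.png

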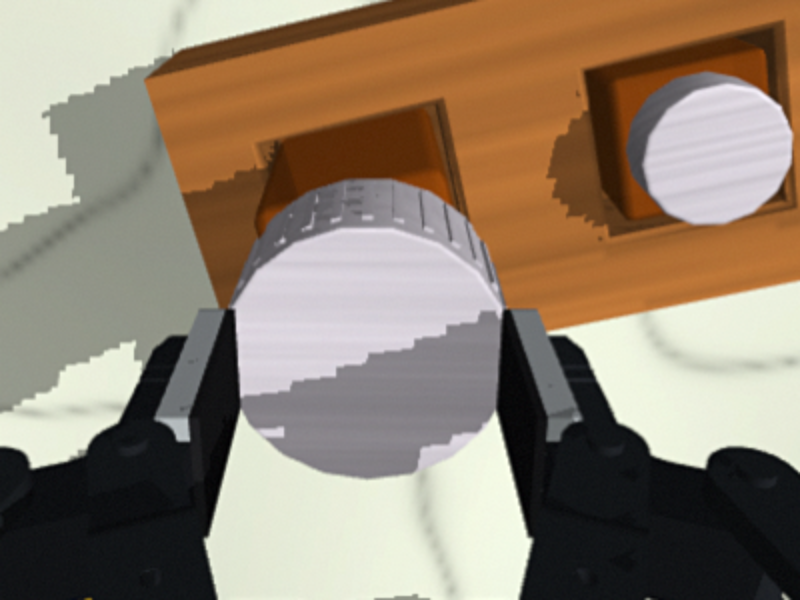

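Emit:
{"method": "send_rows", "body": {
  "series": [
    {"fingers":-1,"tx":-1,"ty":0,"tz":0,"wx":0,"wy":0,"wz":0},
    {"fingers":-1,"tx":-1,"ty":0,"tz":0,"wx":0,"wy":0,"wz":0},
    {"fingers":-1,"tx":-1.5,"ty":0,"tz":0,"wx":0,"wy":0,"wz":0},
    {"fingers":-1,"tx":-1.5,"ty":0,"tz":0,"wx":0,"wy":0,"wz":0},
    {"fingers":-1,"tx":0,"ty":0,"tz":0,"wx":0,"wy":0,"wz":0},
    {"fingers":-1,"tx":0,"ty":0,"tz":0,"wx":0,"wy":0,"wz":0}
  ]
}}

```text
clock: 13.05
tcp_pos: [0.5337, 0.1025, 0.0963]
orientation: [-0.052, 0.705, 0.052, 0.705]
ft_force: [1.0, 0.4, -0.1]
finger_gap: 0.589
```

```bash
python3 - <<'E'
from h import *
snap('wrist','w13');togo([.534,.103,.12])
im=load('w13')['image'][150:450,140:540];cv2.imwrite('pics/v13.png',cv2.resize(np.clip(im*1.5,0,255).astype(np.uint8),None,fx=2,fy=2))
E
```

```text
t 13.1 tcp [0.5337 0.1025 0.0963] yaw 98.49 downerr [ 2.e-04  1.e-04 -1.e+00] delta mm [-23.7    0.41   0.4 ] q [ 0.104  0.482  1.767  0.     0.893 -1.615] gap 0.589 F [-0.33  0.93  0.4 ] T [ 0.046 -0.144  0.011]
```

View pics/v13.png

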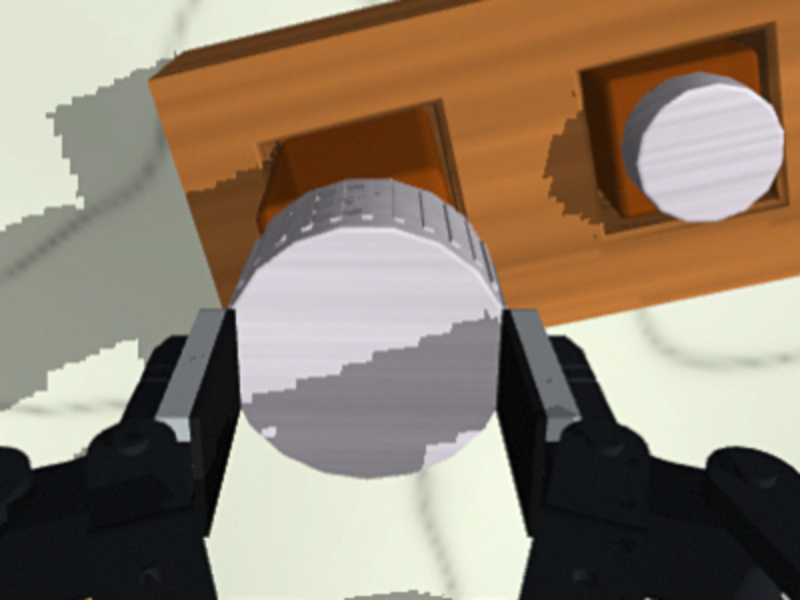

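Emit:
{"method": "send_rows", "body": {
  "series": [
    {"fingers":-1,"tx":-1.5,"ty":0,"tz":0,"wx":0,"wy":0,"wz":0},
    {"fingers":-1,"tx":-1.5,"ty":0,"tz":0,"wx":0,"wy":0,"wz":0},
    {"fingers":-1,"tx":-1,"ty":0,"tz":0,"wx":0,"wy":0,"wz":0},
    {"fingers":-1,"tx":0,"ty":0,"tz":0,"wx":0,"wy":0,"wz":0}
  ]
}}

```text
clock: 13.5
tcp_pos: [0.5337, 0.1025, 0.1005]
orientation: [-0.052, 0.705, 0.052, 0.705]
ft_force: [0.6, 0.5, 0.3]
finger_gap: 0.582
```

```bash
python3 - <<'E'
from h import *
snap('wrist','w14');snap('side','s14');togo([.534,.103,.12])
im=load('w14')['image'][150:450,140:540];cv2.imwrite('pics/v14.png',cv2.resize(np.clip(im*1.5,0,255).astype(np.uint8),None,fx=2,fy=2))
im=load('s14')['image'][150:290,240:380];cv2.imwrite('pics/s14c.png',cv2.resize(im,None,fx=4,fy=4,interpolation=cv2.INTER_CUBIC))
E
```

```text
t 13.6 tcp [0.5337 0.1025 0.1004] yaw 98.49 downerr [ 2.e-04  1.e-04 -1.e+00] delta mm [-19.62   0.41   0.4 ] q [ 0.104  0.476  1.764  0.     0.902 -1.615] gap 0.586 F [ 0.32  0.01 -0.99] T [ 0.073 -0.123  0.041]
```

View pics/v14.png

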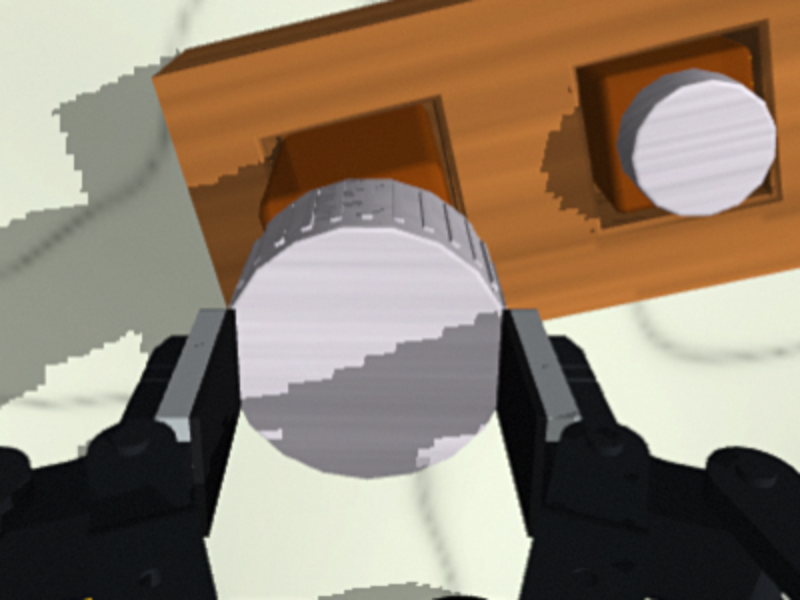

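View pics/s14c.png

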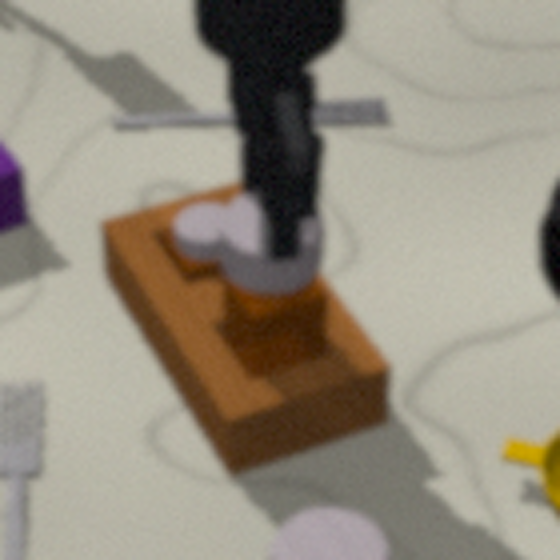

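Emit:
{"method": "send_rows", "body": {
  "series": [
    {"fingers":-1,"tx":-2,"ty":0,"tz":0,"wx":0,"wy":0,"wz":0},
    {"fingers":-1,"tx":-3,"ty":0,"tz":0,"wx":0,"wy":0,"wz":0},
    {"fingers":-1,"tx":-3,"ty":0,"tz":0,"wx":0,"wy":0,"wz":0},
    {"fingers":-1,"tx":-3,"ty":0,"tz":0,"wx":0,"wy":0,"wz":0},
    {"fingers":-1,"tx":-3,"ty":0,"tz":0,"wx":0,"wy":0,"wz":0},
    {"fingers":-1,"tx":-3,"ty":0,"tz":0,"wx":0,"wy":0,"wz":0},
    {"fingers":-1,"tx":-2.5,"ty":0,"tz":0,"wx":0,"wy":0,"wz":0},
    {"fingers":-1,"tx":0,"ty":0,"tz":0,"wx":0,"wy":0,"wz":0},
    {"fingers":-1,"tx":0,"ty":0,"tz":0,"wx":0,"wy":0,"wz":0}
  ]
}}

```text
clock: 14.5
tcp_pos: [0.5336, 0.1025, 0.1198]
orientation: [-0.052, 0.705, 0.052, 0.705]
ft_force: [-0.1, -0.1, 0.5]
finger_gap: 0.583
```

```bash
python3 - <<'E'
from h import *
snap('wrist','w15');snap('side','s15');snap('top','t15');togo([.534,.103,.12])
im=load('w15')['image'][150:450,140:540];cv2.imwrite('pics/v15.png',cv2.resize(np.clip(im*1.5,0,255).astype(np.uint8),None,fx=2,fy=2))
im=load('s15')['image'][150:270,250:370];cv2.imwrite('pics/s15c.png',cv2.resize(im,None,fx=5,fy=5,interpolation=cv2.INTER_CUBIC))
E
```

```text
t 14.65 tcp [0.5335 0.1025 0.1196] yaw 98.49 downerr [-3.e-04 -0.e+00 -1.e+00] delta mm [-0.35  0.43  0.55] q [ 0.104  0.448  1.751  0.     0.943 -1.615] gap 0.589 F [ 0.38  0.04 -0.26] T [-0.011  0.022  0.068]
```

View pics/v15.png

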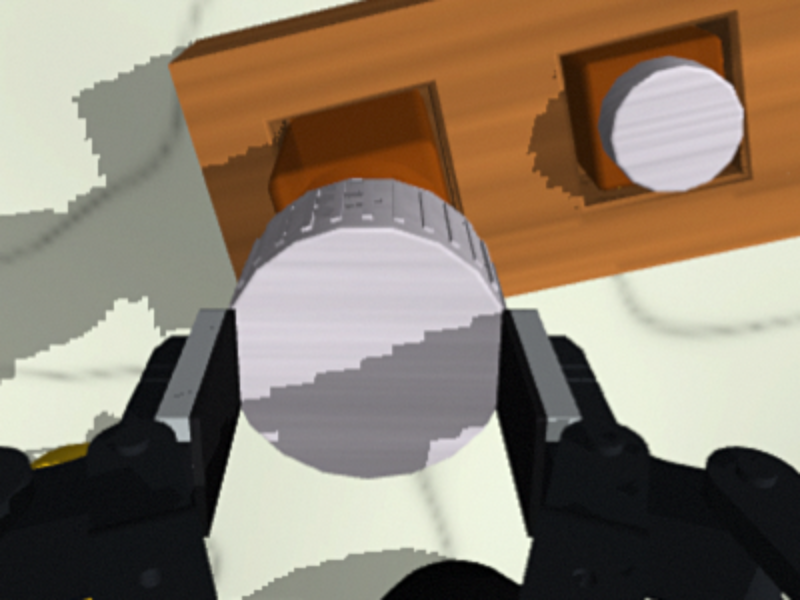

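View pics/s15c.png

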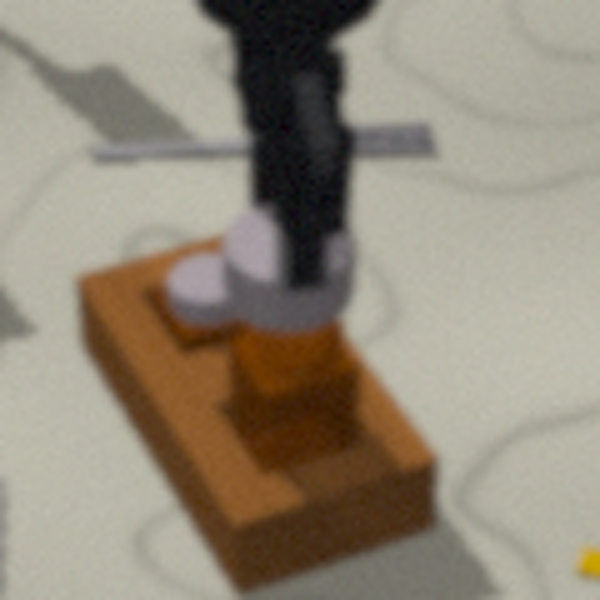

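View pics/t15.png

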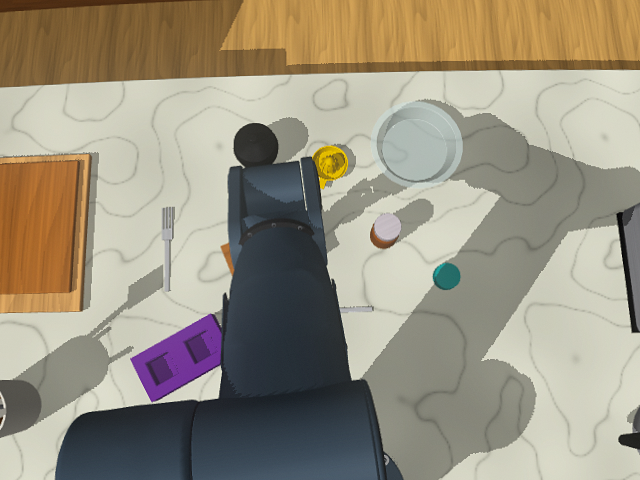

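```bash
python3 - <<'E'
from h import *
r=load('s15');c=np.array([.5343,.1027,0]);th=np.radians(22+4)
pts=[];lab=[]
for z in (.087,.045):
  for a in (45,135,225,315):
    t=th+np.radians(a);pts.append(c+[.0325*np.cos(t),.0325*np.sin(t),z])
ex=[c+[.017*np.cos(t),.017*np.sin(t),.107] for t in np.linspace(0,6.28,24)]
ri=[c+[.0285*np.cos(t),.0285*np.sin(t),.093+.0288] for t in np.linspace(0,6.28,24)]
im=cv2.resize(r['image'][150:270,250:370],None,fx=5,fy=5,interpolation=cv2.INTER_CUBIC)
im=np.clip(im*1.5,0,255).astype(np.uint8)
for P,col in ((pts,(0,255,0)),(ex,(255,0,0)),(ri,(0,0,255))):
  for p in proj(r,np.array(P)): cv2.circle(im,tuple(int(v) for v in (p-[250,150])*5),2,col,-1)
cv2.imwrite('pics/v16.png',im)
E
```

```text
(no output)
```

View pics/v16.png

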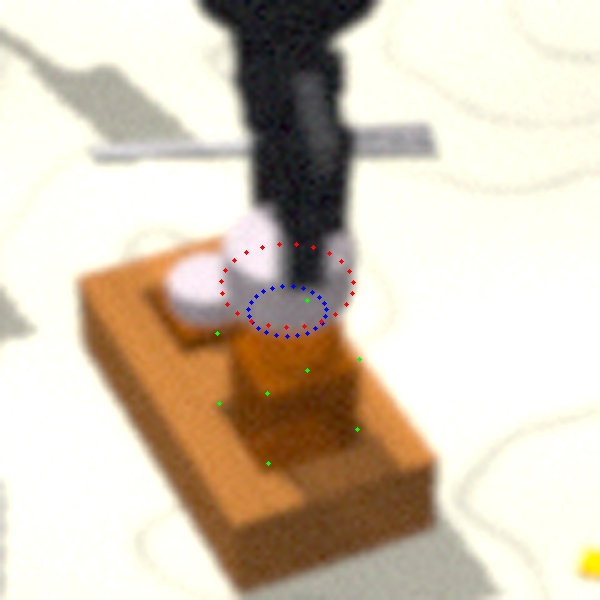

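```bash
python3 -c "
from cell import job_done
print(job_done())"
```

```text
the job is handed in; nothing more can be done
None
```

I stood the square jar in the empty well of the wooden rack and turned its cap about 75° anticlockwise, roughly 70–75° relative to the jar. I then lifted the cap straight off and handed in while still holding it level, about 15 mm above the mouth. The job took about 15 s of robot time.

**Checks that agreed**
- **Thread let go:** on the lift the vertical wrist force stayed near 0 N, against about −3.3 N while carrying the jar.
- **Jar seated:** the projected rim, shoulder corner and rack contact line match the final side image, so the jar is fully down.
- **Cap level:** the tool was within about 0.02° of vertical at the end.
- **Bystanders:** I saw nothing disturbed. The arm hides parts of the last top view, including the wooden rack and part of one fork, so those are checked only in the side and wrist images.

**Checks that did not fully agree**
- After the grasp, the wrist camera suggested the jar was tilted by up to about 1.4° in the gripper. It still went into the well without any measurable side force.
- The gripper opening read 0.58–0.61 on the 57 mm cap, where about 0.67 was expected. The grip held with at most 1–2° of slip.
- In the final overlay, the projected side corners of the jar's shoulder fell outside its visible outline; I put this down to the jar's rounded corners.

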